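File the spare cassette into the packed rack

ROBOT

A 7-joint arm with a two-finger parallel gripper is mounted at the origin on the work surface. World frame = base frame: x ahead of the robot, y to its left, z up, the work surface at z = 0. Lengths are in m, angles in rad, forces in N, time in s.
With the tool pointing down it reaches from about 0.425 to 0.925 m from the base axis. Payload 6.8 kg.
Tool frame: the origin (TCP) lies on the front face of the gripper's body, between the roots of the fingers; the fingertips stand 73 mm ahead of it and the grasp point (between the pads) lies 54 mm ahead of it; z points along the fingers, x is the direction in which the jaws open and shut, and the axes are right-handed (so a half turn about z gives the same grasp; the last joint's range is limited). The gripper opens to 85 mm and grips with 20 to 120 N. Pads are 22 mm wide; open, the fingers measure 114 mm over their backs; the gripper's body (76 mm by 85 mm) begins 54 mm behind the grasp point. The pads swing forward as they close: fully open they stand 13 mm farther back than shut.
Start: joints at [1.144, 0.477, 0.022, 1.555, -0.011, 1.109, -0.083], TCP at [0.212, -0.641, 0.304] pointing down, gripper open.
Joint ranges: [-2.96, 2.96], [-0.34, 2.1], [-1.41, 1.46], [0.24, 2.44], [-1.37, 4.51], [0.17, 1.92], [-2.96, 2.96]. Speed limits (rad/s): [2.39, 2.39, 3.14, 3.14, 3.14, 3.14, 3.14].

INTERFACE

Orientations are given as a unit quaternion [w, x, y, z].
In Python, from station import get_obs, read_camera, hand_in gives the robot as it stands. The module is installed in compiled form; this text tells all that it offers.
- The arm moves only by the shell command python3 -m creep 'ROWS' [FORCE]. ROWS is JSON, a list that holds one entry, the list of rows, each a list of 7 numbers: the turn, a rotation vector about the tool's x, y, z in rad, then the shift along the tool's x, y, z in m, then the finger opening in m, from 0 to 0.0854. A call has 1 to 20 rows; each row shifts and turns the pose as measured when the row begins, along the tool's axes as they then stand; what a row does not reach is not made up. A row lasts 1/12 s, in which the tool goes at most 41.7 mm and 7.16 degrees, less where a joint would pass 70% of its speed; a pose out of reach is approached as far as the arm can. A call is refused whole if a number of a shift passes 0.0417 or a number of a turn 0.125, either way. A call with a gripper value outside its range is refused whole. The fingers move at their own pace and stop on an object; FORCE is the grip in N (left out, the last holds). Time passes only in rows, so rows that do not move let the fingers close. It gives the time, the measured TCP pose, the force and the opening at its end, in the units of the state.
- get_obs(): the state, without advancing time (a new reading comes with each control period).
- read_camera(name): name is "scene" or "top"; returns a dict with "color" (400x640x3 uint8, red, green, blue), "range_z" (400x640 float32, m along the optical axis (not along the pixel's ray), 0 where there is no reading), "fovy" (degrees; the focal length in pixels is half the picture's height over the tangent of half this angle, whatever the lens; pixels are square), "cx", "cy" (the principal point, pixels), "rvec" (rotation vector, rad) and "tvec" (3), from world to camera coordinates, as OpenCV has them. Camera axes: x right, y down, z forward; pixel columns grow to the right and rows downward; lengths in m; the calibration is good to about 2 mm. A picture is of the moment at which its call begins.
- hand_in(): hands the job in, once; it reports no verdict.
The state is a dict: "t": time; "q": joint angles; "joint_vel": joint speeds; "joint_torque": joint torques, N m; "eef_pos": TCP position; "tool_rot": TCP orientation; "contact_force": force on the tool from outside, world axes, zero at the start; "torque": the same for the moment, N m; "gripper_width": opening from 0.0 (shut) to 1.0 (fully open).
Only numpy, scipy, OpenCV 4.12 (cv2) and the standard library are available. Lean on these libraries where they do the work, as an engineer would, in place of code of your own. Each camera call takes 0.05 s, during which the arm holds its last target.

TASK

Put the orange spare-nozzle cassette into the rack, nose first, between the blue pair and the grey pair: work its nose into the narrow gap and let it shift to whichever side the row gives way, without tipping the neighbours or squeezing them hard (under 20 N), then push it gently but fully home until you feel it seat against the back stop (under 40 N), and let go of it. Keep the row upright and in place, and leave the spool, jar and scraper alone.

Things in the scene. Friction and masses are not known exactly. Their poses are not given: they have to be found in the camera images.
- spare_center (a point): loose orange cassette standing on the bench, nose roughly away from the robot. Rigid case 26 wide (y), 100 deep (x), 90 tall, about 150 g. Its +x end is a wedge nose, narrowing over 24 mm from 26 wide to a rounded 8 mm tip; the -x end is a flat spine, upright edges rounded 6 mm. Sides plain and parallel from 6 to 76 mm from the spine. Point: its centre, half-way up, 50 mm from tip and spine; z up
- spare_nose (a point): tip of the orange cassette's nose, half-way up: 50 mm along +x from its centre
- blue1_center (a point): one of the two blue cassettes in the rack, on the +y side of the gap (the two may stand in either order), nose to the back stop; loose, shaped as the orange one, 150 g, the point likewise at its centre. If the yellow end block on this side is the bolted one, this pair cannot yield sideways; if it is the loose one, the pair and the block slide away under a few newtons
- blue2_center (a point): one of the two blue cassettes in the rack, on the +y side of the gap (the two may stand in either order), nose to the back stop; loose, shaped as the orange one, 150 g, the point likewise at its centre. If the yellow end block on this side is the bolted one, this pair cannot yield sideways; if it is the loose one, the pair and the block slide away under a few newtons
- grey1_center (a point): one of the two grey cassettes in the rack, on the -y side of the gap (the two may stand in either order), nose to the back stop; loose, shaped as the orange one, 150 g, the point likewise at its centre. If the yellow end block on this side is the bolted one, this pair cannot yield sideways; if it is the loose one, the pair and the block slide away under a few newtons
- grey2_center (a point): one of the two grey cassettes in the rack, on the -y side of the gap (the two may stand in either order), nose to the back stop; loose, shaped as the orange one, 150 g, the point likewise at its centre. If the yellow end block on this side is the bolted one, this pair cannot yield sideways; if it is the loose one, the pair and the block slide away under a few newtons
- rack: black fixed rack: plate 190 deep (x), 280 wide (y), 8 thick; cassettes stand on it. Origin: centre of its underside; x points from open front to back. From +y to -y, play under 2 mm: end block, two blue cassettes, gap of 9 to 12 mm, two grey, end block. The yellow end blocks (80 deep, 40 wide, 70 tall) look alike but one is bolted, the other loose: which one changes, is unseen and must be felt
- backstop: rigid steel back stop bar of the rack, 270 wide, 50 high above the plate, bolted at a depth that differs each time. Origin: middle of the lower edge of its front face (which the noses meet), on top of the plate; axes as the rack's. A cassette fully home has its nose on this face, its centre 50 mm in front (-x). The neighbours stand up to 4 mm short of it
- spool: bystander: black filament spool lying flat, 180 diameter, 54 high; origin at the centre of its underside
- jar: bystander: glass jar, 56 diameter, 75 high; origin at the centre of its underside
- scraper: bystander: flat print scraper lying on the bench, under 300 long; origin on its axis, on the bench

How it is judged:
On the way, in this order (a step that is already met when the one before it is completed fails the run):
1. the orange cassette, upright, stands with its nose at least 30 mm into the gap between the blue and grey pairs (x of spare_nose in the frame of backstop above -0.07 m and angle between spare_center's own z axis and vertical below 0.2 rad and y of spare_center in the frame of blue1_center below -0.012 m and y of spare_center in the frame of blue2_center below -0.012 m and y of spare_center in the frame of grey1_center above 0.012 m and y of spare_center in the frame of grey2_center above 0.012 m), for 0.1 s.
2. the orange cassette is pressed against the back stop with more than 2 N (contact force between spare and backstop above 2 N), for 0.1 s.
At the end, for the whole second after the job is handed in: Orange cassette on the rack floor between the blue and grey pairs, nose within 3.5 mm of the back stop, within 0.08 rad of upright and 0.15 rad of square to the rack, released and still; the four neighbours within 0.12 rad of upright and 12 mm of the back stop (x of spare_nose in the frame of backstop above -0.0035 m and angle between spare_center's own z axis and vertical below 0.08 rad and angle between the x axis of spare_center and the x axis of rack, either way round below 0.15 rad and height (world z) of spare_center below 0.058 m and y of spare_center in the frame of blue1_center below -0.02 m and y of spare_center in the frame of blue2_center below -0.02 m and y of spare_center in the frame of grey1_center above 0.02 m and y of spare_center in the frame of grey2_center above 0.02 m and angle between each of blue1_center, blue2_center, grey1_center, grey2_center's own z axis and vertical below 0.12 rad and x of each of blue1_center, blue2_center, grey1_center, grey2_center in the frame of backstop above -0.062 m and linear speed of spare below 0.01 m/s); the robot touches nothing.
It fails at once if the orange cassette is rammed against the back stop with more than 40 N (contact force between spare and backstop above 40 N).
It fails at once if the orange cassette is forced against a neighbour with more than 20 N (contact force between spare and blue1 above 20 N or contact force between spare and blue2 above 20 N or contact force between spare and grey1 above 20 N or contact force between spare and grey2 above 20 N).
It fails at once if a neighbour is tipped by more than 0.35 rad (angle between any of blue1_center, blue2_center, grey1_center, grey2_center's own z axis and vertical above 0.35 rad).
It fails at once if the spool, jar or scraper is moved over 20 mm (distance of any of spool, jar, scraper from where it was at the start of the episode above 0.02 m).
It also fails if it takes over 72 s, if anything falls off the work surface, if the arm or the gripper's body presses on something with over 40 N, if the wrist force passes 120 N, or if a joint passes its speed limit or range.

## Working session

There is one attempt and no reset: what is moved stays moved. The work goes in short steps, Python scripts to look and compute and a shell command to move; the robot and the scene stay as the last step left them, time stands still between calls to the robot, and variables do not carry over. Pictures are saved under pics/ and viewed, and the job is handed in when it is done.

```bash
mkdir -p pics; ls; cat > h.py <<'E'
import numpy as np,cv2
from station import get_obs,read_camera
def cam(n):
    c=read_camera(n); 
    f=200/np.tan(np.radians(c['fovy'])/2)
    R,_=cv2.Rodrigues(np.array(c['rvec'],float)); t=np.array(c['tvec'],float).ravel()
    z=c['range_z']; v,u=np.mgrid[0:400,0:640]
    P=np.stack([(u-c['cx'])/f*z,(v-c['cy'])/f*z,z],-1)
    W=(P-t)@R; W[z==0]=np.nan
    return c,W
E
python3 - <<'E'
from h import *
o=get_obs();print(o)
for n in("scene","top"):
    c,W=cam(n); cv2.imwrite(f'pics/{n}0.png',c['color'][:,:,::-1]); np.savez(f'{n}0.npz',c=c['color'],W=W)
    print(c['fovy'],c['cx'],c['cy'],c['rvec'],c['tvec'],np.isnan(W).mean())
E
```

```text
pics
{'t': 0.0, 'q': array([ 1.14389146,  0.47781438,  0.02234792,  1.55644961, -0.01149241,
        1.10929391, -0.08312676]), 'joint_vel': array([ 0.00040322, -0.0014526 , -0.00033084,  0.00177984,  0.00085851,
        0.00124657,  0.00135813]), 'joint_torque': array([ 1.45333115e-04, -5.96466243e+01,  1.60795636e+00, -2.81203330e+01,
        1.25000841e-02,  9.16193094e-03, -9.32636027e-06]), 'eef_pos': array([ 0.21141229, -0.64055642,  0.30291696]), 'tool_rot': array([-4.76561642e-04,  8.10377134e-01, -5.85907891e-01, -7.85139726e-04]), 'contact_force': array([-0.26232976,  0.63314586, -0.6009271 ]), 'torque': array([-0.04581328,  0.05135792, -0.03666499]), 'gripper_width': 0.9992766529209348}
54.13867978120099 324.1395512144136 200.14759262160905 [ 0.97951637  2.53563388 -0.99911667] [ 0.39559785 -0.22611556  1.32618792] 0.00364453125
57.626564369827626 318.7430533678911 199.15186678051242 [ 2.18514936 -2.1995723   0.04171266] [0.01010862 0.54486161 1.05850797] 0.00390625
```

View pics/scene0.png

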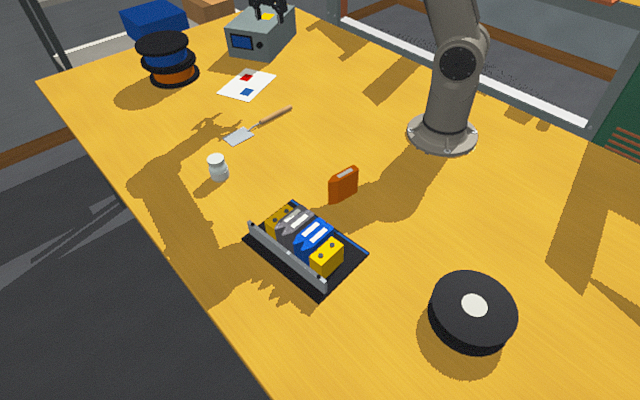

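View pics/top0.png

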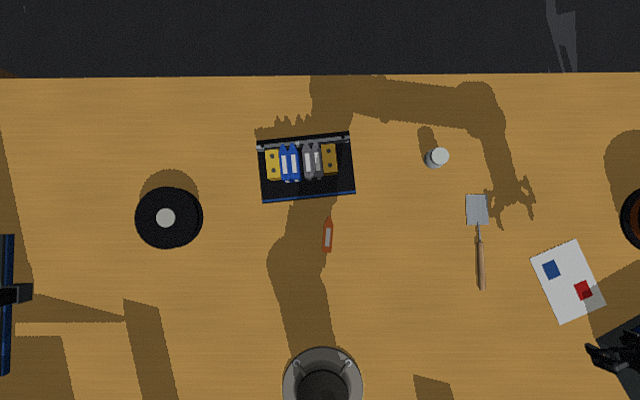

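The top view shows the orange cassette at about (327,236), with the rack at (306,167). The blue pair is at (289,162) and the grey pair at (312,160), with the steel bar on row ~140. The spool (168,217), jar (437,157) and scraper (477,240) are well clear. Next I'll measure.

```bash
cat > m.py <<'E'
from h import *
import sys
def seg(n,save=None):
    c,W=cam(n); return c['color'],W
def report(C,W,n):
    hsv=cv2.cvtColor(C,cv2.COLOR_RGB2HSV);H,S,V=[hsv[...,i].astype(int) for i in range(3)]
    x,y,z=W[...,0],W[...,1],W[...,2]
    roi=(x>.3)&(x<.95)&(y>-.25)&(y<.3)&(z>.03)
    ms={'orange':(H<13)&(S>150)&(z>.078),'blue':(H>100)&(H<130)&(S>120)&(z>.085),'grey':(S<60)&(V>50)&(z>.088)&(z<.11),'yellow':(H>20)&(H<32)&(S>140)&(z>.065)&(z<.085),'steel':(S<60)&(z>.045)&(z<.07)}
    for k,m in ms.items():
        m=(m&roi).astype(np.uint8)
        nn,l,st,_=cv2.connectedComponentsWithStats(m)
        for i in range(1,nn):
            if st[i,4]<25: continue
            p=W[l==i]; r=cv2.minAreaRect((p[:,:2]*1000).astype(np.float32))
            print(n,k,st[i],'z %.3f'%np.median(p[:,2]),'rect mm',np.round(r[0],1),np.round(r[1],1),round(r[2],1))
if __name__=='__main__':
    for n in('scene','top'):
        d=np.load(n+'0.npz');report(d['c'],d['W'],n)
    d=np.load('top0.npz')
    cv2.imwrite('pics/topz.png',cv2.resize(d['c'][120:270,240:370,::-1],None,fx=4,fy=4,interpolation=cv2.INTER_CUBIC))
    d=np.load('scene0.npz')
    cv2.imwrite('pics/scenez.png',cv2.resize(d['c'][150:310,230:380,::-1],None,fx=3.7,fy=3.7,interpolation=cv2.INTER_CUBIC))
E
python3 m.py
```

```text
scene blue [293 218  41  36 569] z 0.097 rect mm [647.5  91. ] [100.6  54. ] 6.5
scene grey [338 168  15  10  41] z 0.090 rect mm [440.4 -15.1] [11.8 47.4] 85.6
scene grey [275 205  40  33 694] z 0.097 rect mm [654.   26.6] [98.9 55. ] 6.1
scene grey [302 222  18  15  92] z 0.098 rect mm [640.3  74.3] [51.  14.3] 5.5
scene grey [310 227  18  16  95] z 0.098 rect mm [637.4 100.7] [52.1 15.4] 6.3
scene yellow [264 204  29  28 239] z 0.077 rect mm [660.3 -25.7] [83.9 34.6] 12.6
scene yellow [309 237  35  32 537] z 0.077 rect mm [645.6 135. ] [80.4 45.3] 6.0
scene steel [247 220  80  66 636] z 0.056 rect mm [697.6  53.8] [ 33.2 269.6] 5.7
top orange [322 216  11  36 189] z 0.090 rect mm [447.4 -16.8] [25.2 95.7] 85.8
top blue [279 143  21  38 422] z 0.098 rect mm [644.8  87.1] [99.1 50.3] 5.2
top grey [302 141  21  38 607] z 0.098 rect mm [650.3  24.5] [98.7 51. ] 5.4
top grey [281 155   6  19  80] z 0.099 rect mm [637.8 100.4] [50.8 11.6] 5.8
top grey [291 154   6  19  81] z 0.099 rect mm [639.8  74. ] [49.8 11.7] 5.8
top grey [325 228   6  19  70] z 0.091 rect mm [438.3 -16.8] [10.8 48.9] 84.5
top yellow [321 144  17  30 312] z 0.078 rect mm [655.9 -22.5] [80.2 39. ] 5.7
top yellow [265 149  16  30 348] z 0.078 rect mm [642.  135.2] [80.4 37.7] 4.1
top steel [293 136  57  10 220] z 0.057 rect mm [711.2  -1.7] [ 11.3 160.4] 5.6
top steel [256 143  26   7  95] z 0.058 rect mm [696.1 148.2] [10.9 72.4] 5.5
top steel [283 142   8   5  26] z 0.058 rect mm [700.7  96.2] [10.  20.4] 9.0
```

View pics/topz.png

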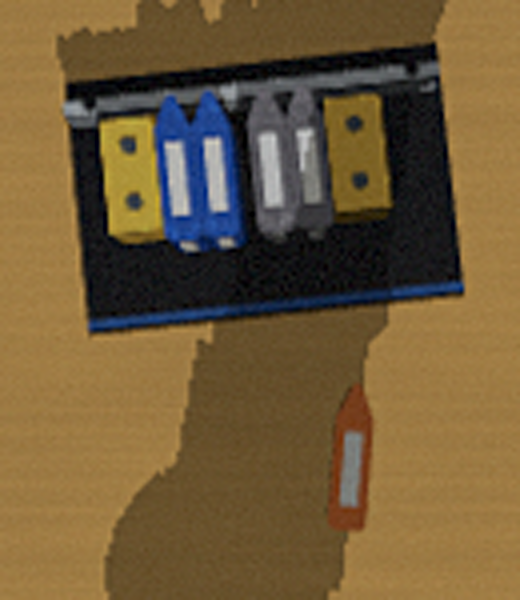

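View pics/scenez.png

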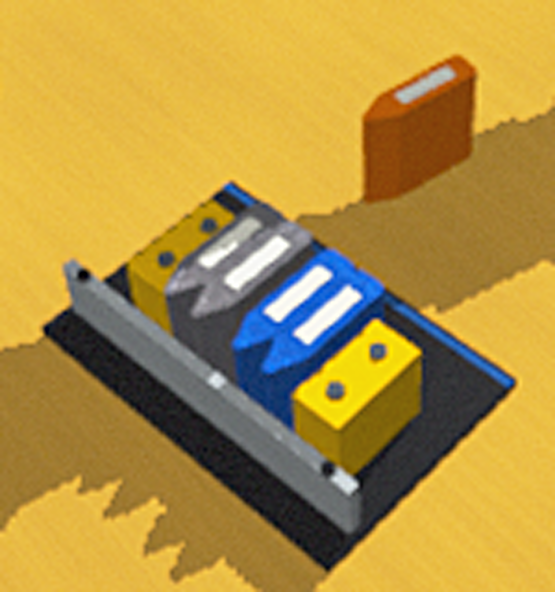

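Both cameras agree. The rack yaw is about +5.6° and the gap about 10.8 mm, centred near (0.648, 0.056). The orange centre is at about (0.446, -0.017), yaw about -4.5°. I'll turn the tool and travel over.

```bash
python3 -m creep '[[[0,0,0.1,0,0,0,0.0854],[0,0,0.1,0,0,0,0.0854],[0,0,0.1,0,0,0,0.0854],[0,0,0.1,0,0,0,0.0854]]]' 40
python3 -m creep '[[[0,0,0,-0.035,-0.009,0,0.0854],[0,0,0,-0.035,-0.009,0,0.0854],[0,0,0,-0.035,-0.009,0,0.0854],[0,0,0,-0.035,-0.009,0,0.0854],[0,0,0,-0.035,-0.009,0,0.0854],[0,0,0,-0.035,-0.009,0,0.0854],[0,0,0,-0.035,-0.009,0,0.0854],[0,0,0,-0.035,-0.009,0,0.0854],[0,0,0,-0.035,-0.009,0,0.0854],[0,0,0,-0.035,-0.009,0,0.0854],[0,0,0,-0.035,-0.009,0,0.0854],[0,0,0,-0.035,-0.009,0,0.0854],[0,0,0,-0.035,-0.009,0,0.0854],[0,0,0,-0.035,-0.009,0,0.0854],[0,0,0,-0.035,-0.009,0,0.0854],[0,0,0,-0.035,-0.009,0,0.0854]]]'
```

```text
t: 0.43
eef_pos: [0.2107, -0.6396, 0.3006]
tool_rot: [0.001, -0.672, 0.74, 0.003]
contact_force: [0.4, -1.2, 0.2]
gripper_width: 1.001
t: 1.77
eef_pos: [0.4121, -0.0785, 0.2962]
tool_rot: [-0.002, -0.665, 0.747, 0.006]
contact_force: [1.8, -0.8, 0.6]
gripper_width: 0.996
```

```bash
cat > fit.py <<'E'
# label-based estimate: each label centre + yaw, and cassette positions, both cams
from h import *
import sys
def labels(n):
    c,W=cam(n); C=c['color']
    hsv=cv2.cvtColor(C,cv2.COLOR_RGB2HSV)
    S,V=hsv[...,1].astype(int),hsv[...,2].astype(int)
    x,y,z=W[...,0],W[...,1],W[...,2]
    for lo,hi,v in((.094,.106,120),(.084,.094,100)):
        m=((S<50)&(V>v)&(z>lo)&(z<hi)&(x>.35)&(x<.8)&(y>-.1)&(y<.2)).astype(np.uint8)
        k,l,st,_=cv2.connectedComponentsWithStats(m,connectivity=4)
        for i in range(1,k):
            if st[i,4]<25: continue
            r=cv2.minAreaRect((W[l==i][:,:2]*1000).astype(np.float32));print(n,st[i],np.round(r[0],1),np.round(r[1],1),round(r[2],1))
for n in('top','scene'): labels(n)
from scipy.spatial.transform import Rotation as Ro
o=get_obs();q=o['tool_rot'];M=Ro.from_quat([q[1],q[2],q[3],q[0]]).as_matrix()
print(o['t'],o['eef_pos'],np.degrees(np.arctan2(M[1,0],M[0,0])),M[:,2],o['q'])
E
python3 fit.py
```

```text
top [314 153   6  17  62] [645.2  10.6] [44.9 10.3] 5.3
top [305 154   5  17  62] [642.5  36.3] [44.7 10.4] 5.4
top [291 155   6  17  61] [640.1  74.4] [45.2  9.9] 6.3
top [282 156   5  18  58] [635.8 100.3] [47.   9.6] 5.9
top [325 228   5  18  64] [439.4 -16.1] [10.9 46.2] 89.5
scene [283 205  23  18 121] [638.4   8.1] [67.8 18.2] 5.2
scene [291 214  17  14  98] [644.3  34.7] [51.9 19.7] 5.6
scene [302 222  17  15  89] [640.4  75.1] [50.4 14.2] 6.6
scene [310 228  17  15  88] [637.7 101.4] [51.3 14.1] 5.2
scene [337 168  16  10  59] [440.1 -16.5] [15.7 48.2] 89.1
1.8667 [ 0.41380862 -0.07478449  0.2965374 ] -96.17242831497042 [-0.0098057   0.00754416 -0.99992346] [ 0.3288205   0.08350416 -0.30777147  2.11325353  0.02192104  0.95882623
 -1.66924617]
```

```bash
python3 -m creep '[[[0,0,-0.03,-0.03,-0.004,0,0.0854],[0,0,0,-0.03,-0.004,0,0.0854],[0,0,0,0,0,0,0.0854]]]' 40; python3 fit.py | tail -2
```

```text
t: 2.12
eef_pos: [0.4273, -0.0143, 0.2963]
tool_rot: [-0.002, -0.68, 0.734, 0.006]
contact_force: [0.2, -0.7, 0.0]
gripper_width: 1.001
2.2167 [ 0.42638847 -0.01839345  0.29591571] -94.61356983956492 [-0.01233412  0.00519162 -0.99991045] [ 0.24641529  0.100435   -0.36506432  2.09779824  0.0356073   0.96188457
 -1.78901002]
```

```bash
python3 -m creep '[[[0,0,0,-0.003,0,0.03,0.0854],[0,0,0,0,0,0.035,0.0854],[0,0,0,0,0,0.035,0.0854],[0,0,0,0,0,0.035,0.0854],[0,0,0,0,0,0.025,0.0854],[0,0,0,0,0,0.01,0.0854],[0,0,0,0,0,0,0.0854],[0,0,0,0,0,0,0.0854]]]' 40; python3 fit.py | tail -2
```

```text
t: 2.88
eef_pos: [0.4244, -0.028, 0.1204]
tool_rot: [-0.004, -0.672, 0.741, 0.003]
contact_force: [0.3, 0.0, -0.3]
gripper_width: 1.001
2.9833 [ 0.42511038 -0.02767873  0.12141326] -95.55434236286877 [-0.00691994 -0.0012681  -0.99997525] [ 0.1765904   0.38979047 -0.30154649  2.25387789  0.22542341  0.5320795
 -1.9671922 ]
```

```bash
python3 -m creep '[[[0,0,-0.01,-0.012,0,0.005,0.0854],[0,0,0,0,0,0.005,0.0854],[0,0,0,0,0,0,0.0854]]]' 40; python3 fit.py | tail -2
```

```text
t: 3.23
eef_pos: [0.4286, -0.0172, 0.1143]
tool_rot: [-0.001, -0.675, 0.738, -0.001]
contact_force: [0.6, -0.9, 0.5]
gripper_width: 1.003
3.3333 [ 0.42877246 -0.01711233  0.11460214] -95.1408321423973 [ 5.67266284e-04 -2.09329783e-03 -9.99997648e-01] [ 0.14547895  0.40496326 -0.2952383   2.25457663  0.24154828  0.50997989
 -1.99936323]
```

```bash
python3 -m creep '[[[0,0,0.0,-0.002,0.003,0.003,0.0854],[0,0,0,0,0,0,0.05],[0,0,0,0,0,0,0.02],[0,0,0,0,0,0,0.02],[0,0,0,0,0,0,0.02],[0,0,0,0,0,0,0.02],[0,0,0,0,0,0,0.02],[0,0,0,0,0,0,0.02]]]' 40; python3 fit.py | tail -2
```

```text
t: 4.0
eef_pos: [0.4262, -0.0159, 0.1128]
tool_rot: [0.0, -0.674, 0.739, -0.002]
contact_force: [0.5, 0.3, -0.2]
gripper_width: 0.296
4.1 [ 0.42620078 -0.01588835  0.1127708 ] -95.23955100307714 [ 0.00294041 -0.00278259 -0.99999181] [ 0.13919123  0.40489137 -0.29232707  2.26256458  0.24586785  0.49976386
 -2.00941235]
```

```bash
python3 -m creep '[[[0,0,0,0,0,-0.02,0.02],[0,0,0,0,0,-0.02,0.02],[0,0,-0.095,0,-0.015,0,0.02],[0,0,-0.095,0,-0.015,0,0.02],[0,0,0,0,0,0,0.02]]]' 40; python3 fit.py | tail -7; python3 - <<'E'
from h import *
c,W=cam('scene');cv2.imwrite('pics/s1.png',cv2.resize(c['color'][120:320,220:420,::-1],None,fx=3,fy=3));c,W=cam('top');cv2.imwrite('pics/t1.png',cv2.resize(c['color'][120:300,240:400,::-1],None,fx=3,fy=3))
E
```

```text
t: 4.52
eef_pos: [0.4545, -0.0174, 0.1532]
tool_rot: [0.002, 0.744, -0.668, 0.0]
contact_force: [1.7, 0.4, -2.5]
gripper_width: 0.304
top [281 156   6  17  62] [637.6 100.6] [45.6  9.9] 6.5
scene [283 208  18  15  92] [646.   10.6] [53.3 16.6] 5.6
scene [291 214  17  14  95] [644.1  36.6] [50.5 15.6] 4.5
scene [302 222  17  15  89] [640.4  74.6] [53.4 14. ] 7.0
scene [310 228  17  15  89] [638.1 101.4] [50.9 14.7] 5.6
4.6167 [ 0.45140538 -0.01765853  0.15221914] -84.226735154201 [-0.00683246 -0.00417307 -0.99996795] [ 0.21131515  0.36790293 -0.36621379  2.17823768  0.22368494  0.63730175
 -1.78418453]
```

View pics/s1.png

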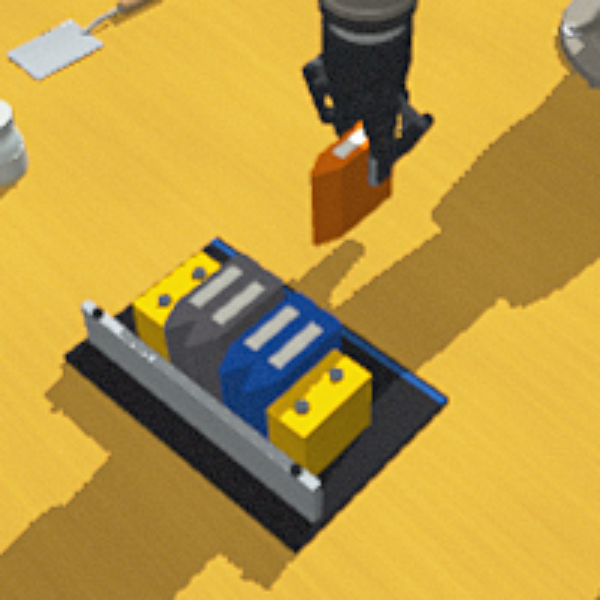

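The scene view shows the cassette held upright at about (350,190) in the zoomed picture, squared to the rack. I'll measure its in-hand position.

```bash
cat > om.py <<'E'
from h import *
from scipy.spatial.transform import Rotation as Ro
a=np.radians(5.7);U=np.array([np.cos(a),np.sin(a)]);V=np.array([-U[1],U[0]])
def orange(n):
    c,W=cam(n);h=cv2.cvtColor(c['color'],cv2.COLOR_RGB2HSV).astype(int)
    x,y,z=W[...,0],W[...,1],W[...,2]
    m=((h[...,0]<13)&(h[...,1]>150)&(x>.35)&(x<.8)&(y>-.1)&(y<.15))
    p=W[m]; p=p[np.isfinite(p[:,2])&(p[:,2]>0.0)]
    if len(p)<20: print(n,'few');return
    u=p[:,:2]@U;v=p[:,:2]@V
    zt=np.percentile(p[:,2],99.5); top=p[:,2]>zt-.006
    tip=u>np.percentile(u,99)-.004
    print(n,len(p),'z',np.round([np.percentile(p[:,2],.5),zt],4),'u max',np.round(np.percentile(u,99.5),4),'u min',np.round(np.percentile(u,.5),4),'tip v',np.round(np.median(v[tip]),4),'v top range',np.round(np.percentile(v[top],[1,99]),4))
if __name__=='__main__':
    o=get_obs();p=o['eef_pos'];print('t',round(o['t'],2),'TCP u,v,z',np.round([p[:2]@U,p[:2]@V,p[2]],4),'F uv z',np.round([o['contact_force'][:2]@U,o['contact_force'][:2]@V,o['contact_force'][2]],1),'g',o['gripper_width'])
    q=o['tool_rot'];M=Ro.from_quat([q[1],q[2],q[3],q[0]]).as_matrix();print('yaw',np.degrees(np.arctan2(M[1,0],M[0,0]))+90,'z',M[:,2])
    orange('scene');orange('top')
E
python3 om.py
```

```text
t 4.72 TCP u,v,z [ 0.4465 -0.0623  0.1519] F uv z [-0.8  0.1 -2.8] g 0.29966344189130256
yaw 5.806186948912568 z [-0.00806361 -0.00452766 -0.99995724]
scene 33 z [0.043  0.1338] u max 0.518 u min 0.4402 tip v -0.058 v top range [-0.0734 -0.0461]
top 56 z [0.0016 0.1315] u max 0.6763 u min 0.4895 tip v 0.0307 v top range [-0.0707 -0.0519]
```

```bash
python3 -m creep '[[[0,0,0,-0.0135,-0.018,0,0.02],[0,0,0,-0.0135,-0.018,0,0.02],[0,0,0,-0.0135,-0.018,0,0.02],[0,0,0,-0.0135,-0.017,0,0.02],[0,0,0,0,0,0,0.02]]]' 40; python3 om.py; python3 - <<'E'
from h import *
c,W=cam('scene');cv2.imwrite('pics/s2.png',cv2.resize(c['color'][150:310,230:380,::-1],None,fx=3.7,fy=3.7))
E
```

```text
t: 5.23
eef_pos: [0.5136, 0.0438, 0.1493]
tool_rot: [0.007, 0.74, -0.673, -0.003]
contact_force: [0.5, 0.6, -0.8]
gripper_width: 0.301
t 5.23 TCP u,v,z [ 0.5154 -0.0074  0.1493] F uv z [ 0.5  0.5 -0.8] g 0.3011567745239113
yaw 5.40834749686482 z [-0.01372973 -0.00705537 -0.99988085]
scene 38 z [0.0494 0.128 ] u max 0.5872 u min 0.5094 tip v -0.0057 v top range [-0.0212  0.0017]
top few
```

View pics/s2.png

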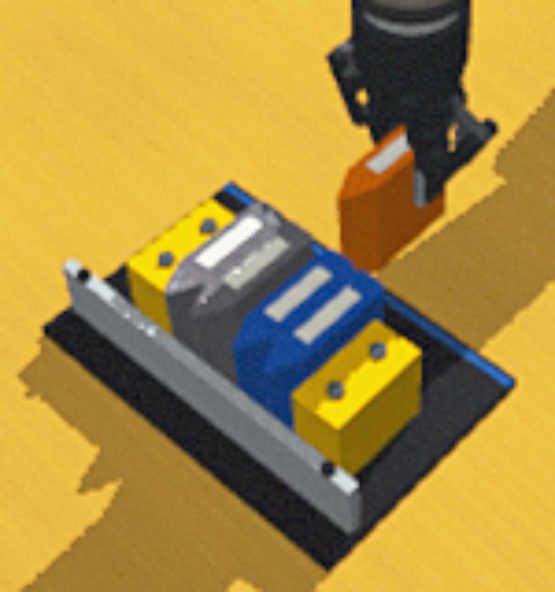

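```bash
python3 -m creep '[[[0.012,0,0,0.001,0,0.01,0.02],[0,0,0,0,0,0.01,0.02],[0,0,0,0,0,0.003,0.02],[0,0,0,0,0,0,0.02]]]' 40; python3 om.py
```

```text
t: 5.72
eef_pos: [0.5065, 0.0349, 0.124]
tool_rot: [0.008, 0.737, -0.676, 0.0]
contact_force: [-0.4, 0.1, -0.9]
gripper_width: 0.298
t 5.72 TCP u,v,z [ 0.5075 -0.0156  0.124 ] F uv z [-0.4  0.1 -0.9] g 0.2976711126021535
yaw 5.010642725050417 z [-0.01006551 -0.01231642 -0.99987349]
scene 36 z [0.0234 0.1152] u max 0.5766 u min 0.4958 tip v -0.0115 v top range [0.0002 0.0029]
top few
```

```bash
python3 -m creep '[[[0.01,-0.009,-0.01,-0.007,0,0,0.02],[0,0,0,0,0,0,0.02]]]' 40; python3 om.py
```

```text
t: 5.98
eef_pos: [0.5067, 0.0425, 0.125]
tool_rot: [-0.0, 0.741, -0.672, 0.001]
contact_force: [-0.0, 0.7, -2.3]
gripper_width: 0.299
t 5.98 TCP u,v,z [ 0.5084 -0.0081  0.125 ] F uv z [ 0.1  0.7 -2.3] g 0.29907035344304445
yaw 5.591063410462041 z [ 0.00141649 -0.00113236 -0.99999836]
scene 31 z [0.0255 0.1032] u max 0.5812 u min 0.5073 tip v -0.0042 v top range [-0.0225  0.0059]
top few
```

```bash
python3 - <<'E'
from om import *
c,W=cam('scene');C=c['color'];h=cv2.cvtColor(C,cv2.COLOR_RGB2HSV).astype(int)
x,y,z=W[...,0],W[...,1],W[...,2];u=W[...,:2]@U;v=W[...,:2]@V
for nm,sel in(('orange',(u<.58)&(u>.48)),('row',u>.60)):
    m=((h[...,1]<60)&(h[...,2]>110)&(z>.092)&(z<.112)&sel&(v>-.08)&(v<.07)).astype(np.uint8)
    k,l,st,_=cv2.connectedComponentsWithStats(m,connectivity=4)
    for i in range(1,k):
        if st[i,4]>8:
            s=l==i; print(nm,st[i],'u',np.round(np.percentile(u[s],[2,98]),4),'v',np.round([v[s].min(),v[s].max(),np.median(v[s])],4),'z',np.median(z[s]))
# intensity profile of orange/label across v
cv2.imwrite('pics/s3.png',cv2.resize(C[165:265,260:360,::-1],None,fx=6,fy=6,interpolation=cv2.INTER_CUBIC))
E
```

```text
orange [331 192  10  10  44] u [0.5121 0.5452] v [-0.0168 -0.0019 -0.0086] z 0.10174495618548565
row [275 205  34  27 438] u [0.6061 0.6937] v [-0.0658 -0.019  -0.0455] z 0.0972190385743156
row [302 222  18  15  90] u [0.6205 0.6695] v [0.0029 0.0181 0.0112] z 0.09788754760756947
row [310 227  17  16  90] u [0.6206 0.6692] v [0.0305 0.0438 0.0374] z 0.09767012509940141
```

View pics/s3.png

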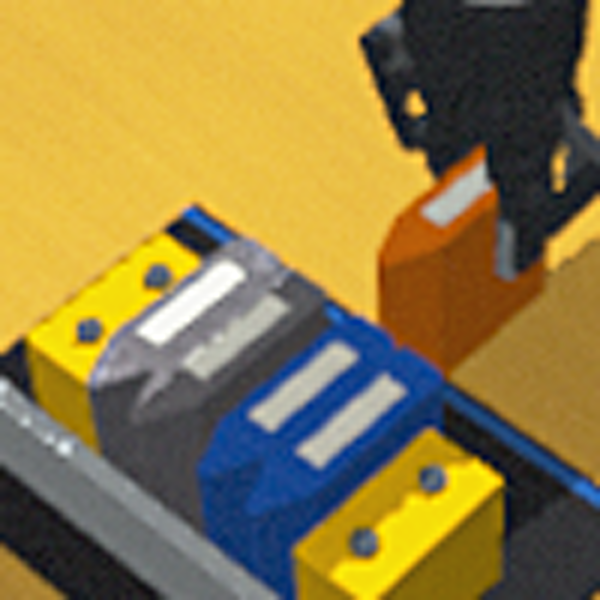

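```bash
python3 -m creep '[[[0,0,0,0,-0.006,0.001,0.02],[0,0,0,0,-0.006,0.001,0.02],[0,0,0,0,0,0,0.02]]]' 40; python3 om.py|head -2
```

```text
t: 6.38
eef_pos: [0.5205, 0.0424, 0.1235]
tool_rot: [0.0, 0.74, -0.672, 0.002]
contact_force: [-0.1, -0.2, -1.8]
gripper_width: 0.301
t 6.38 TCP u,v,z [ 0.5221 -0.0095  0.1235] F uv z [-0.2 -0.1 -1.8] g 0.30125616314785497
yaw 5.501881910574767 z [ 0.00237291 -0.00271289 -0.9999935 ]
```

```bash
python3 -m creep '[[[0,0,0,-0.001,-0.004,0.001,0.02],[0,0,0,0,-0.004,0,0.02],[0,0,0,0,0,0,0.02]]]' 40; python3 om.py|head -2;  python3 -m creep '[[[0,0,0,0,-0.004,0,0.02],[0,0,0,0,0,0,0.02]]]' 40; python3 om.py|head -2
```

```text
t: 6.73
eef_pos: [0.5278, 0.0441, 0.122]
tool_rot: [0.001, 0.74, -0.672, 0.001]
contact_force: [0.5, -0.2, -1.8]
gripper_width: 0.297
t 6.73 TCP u,v,z [ 0.5296 -0.0085  0.122 ] F uv z [ 0.5 -0.3 -1.8] g 0.29661750697829664
yaw 5.504184548796175 z [ 5.36361482e-04 -3.18088904e-03 -9.99994797e-01]
t: 7.0
eef_pos: [0.5311, 0.0444, 0.1219]
tool_rot: [0.002, 0.74, -0.672, 0.001]
contact_force: [0.4, -0.2, -2.5]
gripper_width: 0.3
t 7.0 TCP u,v,z [ 0.5329 -0.0085  0.1219] F uv z [ 0.4 -0.2 -2.5] g 0.3004123484992181
yaw 5.512927163461043 z [-6.84508804e-04 -3.47264130e-03 -9.99993736e-01]
```

```bash
for i in 1; do python3 -m creep '[[[0,0,0,0,-0.003,0,0.02],[0,0,0,0,0,0,0.02]]]' >/dev/null; python3 om.py|head -1; done;  python3 -m creep '[[[0,0,0,0,-0.003,0,0.02],[0,0,0,0,0,0,0.02]]]'>/dev/null; python3 om.py|head -1; python3 -m creep '[[[0,0,0,0,-0.002,0,0.02],[0,0,0,0,0,0,0.02]]]'>/dev/null; python3 om.py|head -1
```

```text
t 7.27 TCP u,v,z [ 0.5351 -0.0087  0.1217] F uv z [ 0.3 -0.7 -2.1] g 0.29649708105010536
t 7.53 TCP u,v,z [ 0.5376 -0.0087  0.1216] F uv z [-0.4 -0.2 -2.3] g 0.29826863068653037
t 7.8 TCP u,v,z [ 0.5391 -0.0087  0.1214] F uv z [-0.1 -0.8 -1.8] g 0.29899787577799725
```

```bash
python3 -m creep '[[[0,0,0,0,-0.002,0,0.02],[0,0,0,0,0,0,0.02]]]' >/dev/null; python3 om.py|head -1;  python3 -m creep '[[[0,0,0,0,-0.002,0,0.02],[0,0,0,0,0,0,0.02]]]'>/dev/null; python3 om.py|head -1
```

```text
t 8.07 TCP u,v,z [ 0.5409 -0.0088  0.1214] F uv z [ 0.1 -0.  -2.1] g 0.2946998972351943
t 8.33 TCP u,v,z [ 0.5427 -0.0088  0.1214] F uv z [ 0.6  0.4 -2.3] g 0.2949689755493237
```

```bash
python3 -m creep '[[[0,0,0,0,-0.002,0,0.02],[0,0,0,0,0,0,0.02]]]' >/dev/null; python3 om.py|head -2
```

```text
t 8.6 TCP u,v,z [ 0.5445 -0.0088  0.1214] F uv z [ 1.5  0.4 -1.7] g 0.29827228492448776
yaw 5.527973863362135 z [-0.00488774 -0.0048137  -0.99997647]
```

```bash
python3 -m creep '[[[0.005,-0.004,0,0,-0.002,0,0.02],[0,0,0,0,0,0,0.02]]]' >/dev/null; python3 om.py|head -2;python3 -m creep '[[[0,0,0,0,-0.002,0,0.02],[0,0,0,0,0,0,0.02]]]' >/dev/null; python3 om.py|head -1; python3 - <<'E'
from h import *
c,W=cam('scene');cv2.imwrite('pics/s4.png',cv2.resize(c['color'][165:265,260:360,::-1],None,fx=6,fy=6,interpolation=cv2.INTER_CUBIC))
E
```

```text
t 8.87 TCP u,v,z [ 0.5461 -0.0089  0.1211] F uv z [ 0.2 -0.5 -1.3] g 0.2977962301181414
yaw 5.52949539408219 z [-8.63794291e-04 -2.17337504e-04 -9.99999603e-01]
t 9.13 TCP u,v,z [ 0.5477 -0.0089  0.1211] F uv z [-0.8 -0.2 -1.5] g 0.2967789326973847
```

View pics/s4.png

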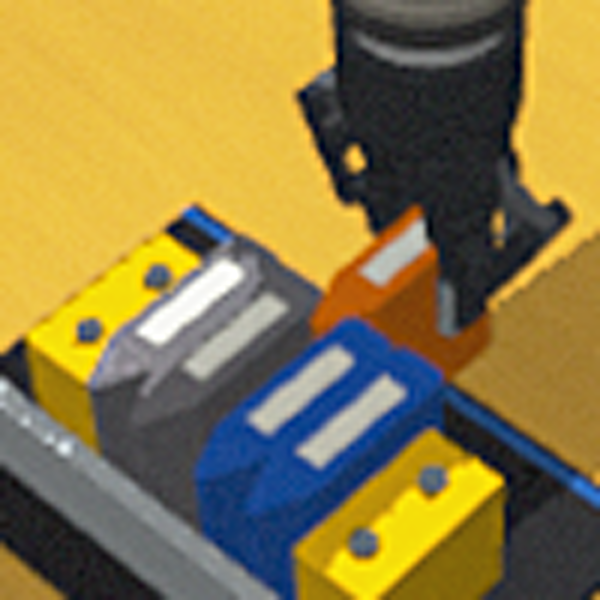

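The nose is at the gap mouth, around (318,320) in the zoomed picture. No neighbour has been disturbed and the forces are near zero, so I'll continue.

```bash
python3 -m creep '[[[0,0,0,0,-0.002,0,0.02],[0,0,0,0,0,0,0.02]]]' >/dev/null; python3 om.py|head -1;python3 -m creep '[[[0,0,0,0,-0.002,0,0.02],[0,0,0,0,0,0,0.02]]]' >/dev/null; python3 om.py|head -1
```

```text
t 9.45 TCP u,v,z [ 0.5493 -0.0088  0.1212] F uv z [ 0.1  0.3 -0.5] g 0.3023516425834725
t 9.72 TCP u,v,z [ 0.5508 -0.0084  0.1212] F uv z [-0.  -0.1  0.6] g 0.30114988964772627
```

```bash
python3 -m creep '[[[0,0,0,0,-0.002,0,0.02],[0,0,0,0,0,0,0.02]]]' >/dev/null; python3 om.py|head -1
```

```text
t 9.98 TCP u,v,z [ 0.5522 -0.0079  0.1212] F uv z [0.1 0.4 0. ] g 0.3017880297411882
```

```bash
python3 -m creep '[[[0,0,0,0,-0.0015,0,0.02],[0,0,0,0,0,0,0.02]]]' >/dev/null; python3 om.py|head -1
```

```text
t 10.25 TCP u,v,z [ 0.5532 -0.0075  0.1212] F uv z [-0.   0.9  0.6] g 0.3023084492974892
```

```bash
python3 -m creep '[[[0,0,0,0,-0.002,0,0.02],[0,0,0,0,0,0,0.02]]]' >/dev/null; python3 om.py|head -1
```

```text
t 10.52 TCP u,v,z [ 0.5545 -0.007   0.1213] F uv z [-0.2  0.7  0.9] g 0.2984449119663155
```

```bash
python3 -m creep '[[[0,0,0,-0.0005,-0.002,0,0.02],[0,0,0,0,0,0,0.02]]]' >/dev/null; python3 om.py|head -1
```

```text
t 10.78 TCP u,v,z [ 0.556  -0.0064  0.1213] F uv z [-0.3  1.8  0.1] g 0.29825248440824836
```

```bash
python3 -m creep '[[[0,0,0,-0.0005,-0.002,0,0.02],[0,0,0,0,0,0,0.02]]]' >/dev/null; python3 om.py|head -2; python3 fit.py|grep -v 'top' |head -5
```

```text
t 11.05 TCP u,v,z [ 0.5575 -0.0058  0.1212] F uv z [-0.9  2.2  0.3] g 0.29857796404981063
yaw 5.677914742888234 z [-9.69782598e-03 -8.11602156e-04 -9.99952646e-01]
scene [319 205  10   9  42] [575.1  52.1] [33.7 11.5] 3.5
scene [275 207  32  23 345] [660.1  23. ] [83.2 46.7] 5.7
scene [303 224  18  14  88] [642.4  80.4] [51.  14.1] 0.8
scene [311 229  19  15  95] [638.2 106.4] [50.4 13.8] 0.2
11.25 [0.55529357 0.04958834 0.12122634] -84.3197610234434 [-9.40958610e-03 -7.01486207e-04 -9.99955483e-01] [ 0.06241271  0.55301132 -0.33667634  1.95200308  0.27374279  0.69008607
```

Blue is giving way on the +y side, so the loose block is there. I'll ease toward +y as it goes in.

```bash
python3 -m creep '[[[0.008,0,0,-0.001,-0.002,0,0.02],[0,0,0,0,0,0,0.02]]]' >/dev/null; python3 om.py|head -2
```

```text
t 11.42 TCP u,v,z [ 0.5588 -0.0049  0.1208] F uv z [0.1 3.4 0.5] g 0.300264653937285
yaw 5.665702172386048 z [-2.60852103e-03 -3.56804494e-04 -9.99996534e-01]
```

```bash
python3 -m creep '[[[0,0,0,-0.001,-0.002,0,0.02],[0,0,0,0,0,0,0.02]]]' >/dev/null; python3 om.py|head -2
```

```text
t 11.68 TCP u,v,z [ 0.5604 -0.0043  0.121 ] F uv z [-0.   2.8  0.7] g 0.2971182540218264
yaw 5.637100859590106 z [-0.00430746 -0.00107768 -0.99999014]
```

```bash
python3 -m creep '[[[0,0,0,-0.001,-0.002,0,0.02],[0,0,0,0,0,0,0.02]]]' >/dev/null; python3 om.py|head -2
```

```text
t 11.95 TCP u,v,z [ 0.5621 -0.0036  0.121 ] F uv z [ 0.   2.7 -0.1] g 0.30071623702033584
yaw 5.617183869822014 z [-0.00495148 -0.00169136 -0.99998631]
```

```bash
python3 -m creep '[[[0,0,0,-0.001,-0.002,0,0.02],[0,0,0,0,0,0,0.02]]]' >/dev/null; python3 om.py|head -2
```

```text
t 12.22 TCP u,v,z [ 0.5644 -0.0033  0.1211] F uv z [ 1.1  2.8 -0.5] g 0.30092558859474644
yaw 5.568064788564087 z [-0.00449787 -0.0023254  -0.99998718]
```

```bash
python3 -m creep '[[[0.004,0,0,-0.0008,-0.003,0,0.02],[0,0,0,0,0,0,0.02]]]' >/dev/null; python3 om.py|head -2
```

```text
t 12.48 TCP u,v,z [ 0.5675 -0.0032  0.1208] F uv z [ 0.7  1.4 -0.8] g 0.3009975055662557
yaw 5.525884589316291 z [-4.12089670e-04 -2.48266632e-03 -9.99996833e-01]
```

```bash
python3 -m creep '[[[0,0,0,-0.0008,-0.003,0,0.02],[0,0,0,0,0,0,0.02]]]' >/dev/null; python3 om.py|head -2
```

```text
t 12.75 TCP u,v,z [ 0.5701 -0.003   0.1208] F uv z [ 0.8  1.7 -0.9] g 0.2997571841517781
yaw 5.489464688193678 z [-0.00154325 -0.00351736 -0.99999262]
```

```bash
python3 -m creep '[[[0,0,0,-0.0004,-0.003,0,0.02],[0,0,0,0,0,0,0.02]]]' >/dev/null; python3 om.py|head -2
```

```text
t 13.02 TCP u,v,z [ 0.5729 -0.0029  0.1209] F uv z [ 2.1  0.5 -1.1] g 0.2993656121552332
yaw 5.475309837710483 z [-0.00206242 -0.0039722  -0.99998998]
```

```bash
python3 -m creep '[[[0,0,0,0,-0.003,0,0.02],[0,0,0,0,0,0,0.02]]]' >/dev/null; python3 om.py|head -2; python3 fit.py; python3 - <<'E'
from h import *
c,W=cam('scene');cv2.imwrite('pics/s5.png',cv2.resize(c['color'][165:265,260:360,::-1],None,fx=6,fy=6,interpolation=cv2.INTER_CUBIC))
E
```

```text
t 13.28 TCP u,v,z [ 0.5756 -0.0029  0.1209] F uv z [ 0.7  0.6 -1. ] g 0.3006661286792013
yaw 5.485432612568474 z [-0.00266144 -0.00410602 -0.99998803]
top [314 152   6  18  76] [646.7   9.3] [48.2 13.1] 7.7
scene [275 205  32  26 341] [650.4  21.7] [94.7 44. ] 6.5
scene [315 210  10  10  43] [593.   56.5] [34.4 11.2] 9.5
scene [303 225  19  14  94] [641.8  84.2] [15.  50.7] 85.7
scene [311 231  20  14  97] [638.9 110.7] [14.3 50.5] 87.2
13.4833 [0.57282346 0.05430457 0.12089366] -84.51008272226093 [-0.00250884 -0.00404362 -0.99998868] [ 0.04898545  0.57247053 -0.32920425  1.91377995  0.27960899  0.7030716
 -1.92188177]
```

View pics/s5.png

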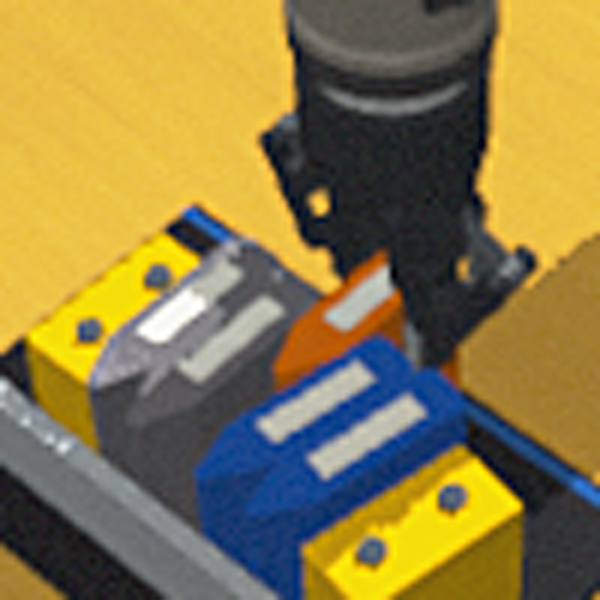

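```bash
python3 -m creep '[[[0,0,0,0,-0.003,0,0.02],[0,0,0,0,0,0,0.02],[0,0,0,0,0,0,0.045],[0,0,0,0,0,0,0.045],[0,0,0,0,0,0,0.045]]]' ; python3 om.py; python3 -m creep '[[[0,0,0,0,0.008,0,0.045],[0,0,0,0,0.008,0,0.045],[0,0,0,0,0,0,0.045]]]' >/dev/null; python3 om.py; python3 - <<'E'
from h import *
c,W=cam('scene');cv2.imwrite('pics/s6.png',cv2.resize(c['color'][165:265,260:360,::-1],None,fx=6,fy=6,interpolation=cv2.INTER_CUBIC))
E
```

```text
t: 13.95
eef_pos: [0.5753, 0.0546, 0.1205]
tool_rot: [0.003, 0.74, -0.672, -0.0]
contact_force: [0.7, -0.3, -0.1]
gripper_width: 0.525
t 13.95 TCP u,v,z [ 0.5778 -0.0028  0.1205] F uv z [ 0.7 -0.4 -0.1] g 0.5249635023101329
yaw 5.501337450593056 z [-0.00453022 -0.00445054 -0.99997983]
scene few
top few
t 14.3 TCP u,v,z [ 0.5601 -0.0027  0.1203] F uv z [ 0.1 -0.1 -0.7] g 0.5264651858275119
yaw 5.497107807339688 z [-0.0051554  -0.0044696  -0.99997672]
scene 31 z [0.0298 0.1217] u max 0.6374 u min 0.5596 tip v -0.0139 v top range [0.0042 0.0144]
top few
```

View pics/s6.png

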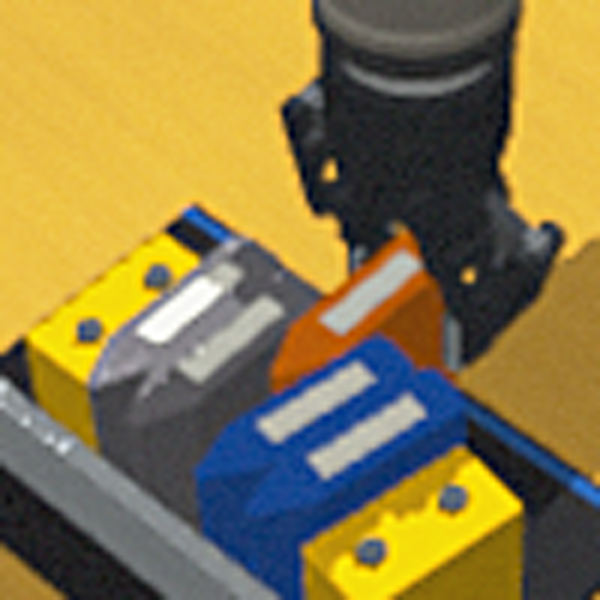

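The cassette stands upright after release, with its label at about (370,290) in the zoomed picture. I'll grip nearer the spine and go deeper.

```bash
python3 -m creep '[[[0,0,0,0,0,0,0.02],[0,0,0,0,0,0,0.02],[0,0,0,0,0,0,0.02],[0,0,0,0,0,0,0.02],[0.004,0,0,0,-0.003,-0.0005,0.02],[0,0,0,0,-0.003,0,0.02]]]' 40 >/dev/null; python3 om.py|head -2
```

```text
t 14.95 TCP u,v,z [ 0.5675 -0.0027  0.121 ] F uv z [-3.1  0.1  5.7] g 0.30050695922379106
yaw 5.477651701139607 z [-0.00118906 -0.00394878 -0.9999915 ]
```

```bash
python3 -m creep '[[[0,0,0,0,-0.003,0,0.02],[0,0,0,0,-0.003,0,0.02]]]'  >/dev/null; python3 om.py|head -2
```

```text
t 15.22 TCP u,v,z [ 0.5738 -0.0026  0.121 ] F uv z [-2.7  0.8  2.2] g 0.30169362559921437
yaw 5.478986795845728 z [-0.00179606 -0.00403416 -0.99999025]
```

```bash
python3 -m creep '[[[0,0,0,0,-0.003,0,0.02],[0,0,0,0,-0.003,0,0.02]]]'  >/dev/null; python3 om.py|head -2
```

```text
t 15.48 TCP u,v,z [ 0.5802 -0.0026  0.1211] F uv z [-2.3  0.1  1.9] g 0.2968313342530216
yaw 5.478245812054126 z [-0.00158348 -0.00390372 -0.99999113]
```

```bash
python3 -m creep '[[[0,0,0,0,-0.003,0,0.02],[0,0,0,0,-0.002,0,0.02]]]'  >/dev/null; python3 om.py|head -2
```

```text
t 15.75 TCP u,v,z [ 0.5857 -0.0026  0.121 ] F uv z [-3.2 -0.6  2.7] g 0.29766462675218486
yaw 5.473380006605609 z [-0.00138378 -0.00386013 -0.99999159]
```

```bash
python3 -m creep '[[[0,0,0,0,0,0,0.05],[0,0,0,0,0,0,0.05],[0,0,0,0,0,0,0.05],[0,0,0,0,0.01,0,0.05],[0,0,0,0,0.02,0,0.05],[0,0,0,0,0.02,0,0.05],[0,0,0,0,0,0,0.05]]]' >/dev/null; python3 om.py; python3 fit.py|head -9; python3 - <<'E'
from h import *
c,W=cam('scene');cv2.imwrite('pics/s7.png',cv2.resize(c['color'][165:265,260:360,::-1],None,fx=6,fy=6,interpolation=cv2.INTER_CUBIC))
E
```

```text
t 16.43 TCP u,v,z [ 0.535  -0.0025  0.1211] F uv z [-1.8  0.1 -0.3] g 0.581800421068952
yaw 5.435419508356517 z [ 0.0044855  -0.00248273 -0.99998686]
scene 28 z [0.0616 0.1004] u max 0.6726 u min 0.5528 tip v -0.0017 v top range [-0.0154  0.0111]
top 104 z [0.0049 0.6645] u max 0.7311 u min 0.3747 tip v -0.0158 v top range [-0.0793 -0.029 ]
top [314 152   7  19  90] [644.7   9.4] [50.5 12.9] 6.9
top [305 153   6  17  65] [645.2  34.9] [45.  10.8] 5.3
top [286 155   5  17  58] [640.1  88.3] [ 9.9 44.4] 85.4
top [277 156   5  17  60] [638.  114.7] [ 9.8 44.9] 85.8
scene [275 205  33  27 406] [654.4  22. ] [90.6 45.5] 7.2
scene [307 213  17  13  69] [611.8  58.7] [47.7 11.2] 6.5
scene [304 226  20  14  93] [642.3  88.4] [15.1 50.1] 84.6
scene [312 232  20  14  98] [639.  114.4] [14.9 50.1] 82.0
16.6333 [0.53755799 0.05134612 0.12197092] -84.60310086561661 [ 9.92663517e-03 -8.70400263e-04 -9.99950351e-01] [ 0.05352874  0.52406304 -0.33406268  2.00456488  0.28114818  0.64682433
```

View pics/s7.png

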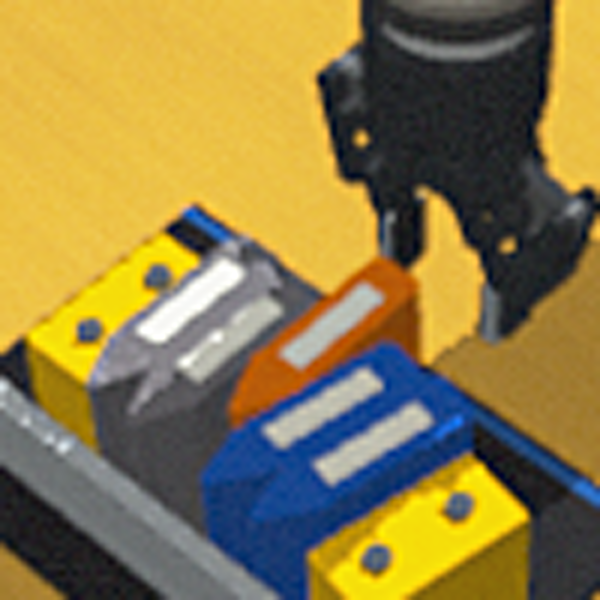

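Released cleanly and everything is upright. The orange label is at about (335,325) in the zoomed picture, with the spine still proud. I'll shut the fingers and turn the tool 90° so they are narrower than the spine.

```bash
python3 -m creep '[[[0,0,-0.12,0,0,0,0],[0,0,-0.12,0,0,0,0],[0,0,-0.12,0,0,0,0],[0,0,-0.12,0,0,0,0],[0,0,-0.12,0,0,0,0],[0,0,-0.12,0,0,0,0],[0,0,-0.12,0,0,0,0],[0,0,-0.12,0,0,0,0],[0,0,-0.12,0,0,0,0],[0,0,-0.12,0,0,0,0],[0,0,-0.12,0,0,0,0],[0,0,-0.12,0,0,0,0],[0,0,-0.12,0,0,0,0],[0,0,0,0,0,0,0]]]' 40 ; python3 om.py|head -2
```

```text
t: 17.85
eef_pos: [0.5481, 0.0495, 0.1226]
tool_rot: [0.001, 0.997, 0.073, 0.009]
contact_force: [0.3, 0.2, 0.6]
gripper_width: -0.0
t 17.85 TCP u,v,z [ 0.5503 -0.0052  0.1226] F uv z [0.4 0.2 0.6] g -6.07135279017401e-05
yaw 98.36936094729256 z [ 1.74890574e-02 -6.48307549e-04 -9.99846845e-01]
```

```bash
python3 -m creep '[[[0,0,0.045,-0.008,-0.003,0,0],[0,0,0,0,0,0.006,0],[0,0,0,0,0,0.006,0],[0,0,0,0,0,0,0]]]' 40 >/dev/null; python3 om.py|head -2
```

```text
t 18.28 TCP u,v,z [ 0.5438 -0.0026  0.1098] F uv z [-0.5 -0.1  0.7] g -0.00048454346223524903
yaw 94.6523854865276 z [ 1.96073253e-02 -6.13183198e-04 -9.99807570e-01]
```

Aligned behind the spine; now I'll push in small steps.

```bash
python3 -m creep '[[[0,0,-0.015,0.004,0,0,0],[0,0,0,0.004,0,0,0]]]' >/dev/null; python3 om.py|head -2; python3 -m creep '[[[0,0,0,0.004,0,0,0],[0,0,0,0.003,0,0,0]]]' >/dev/null; python3 om.py|head -2
```

```text
t 18.55 TCP u,v,z [ 0.552  -0.0028  0.1104] F uv z [-0.3 -0.9  0.3] g 0.0009320973350497116
yaw 95.63361095733367 z [ 0.01889073 -0.00132616 -0.99982067]
t 18.82 TCP u,v,z [ 0.5601 -0.003   0.1109] F uv z [-1.8 -1.2  1.1] g 0.0012317525812612963
yaw 95.52558830415147 z [ 1.99066410e-02 -9.33687416e-04 -9.99801407e-01]
```

```bash
python3 -m creep '[[[0,0,0,0.003,0,0,0],[0,0,0,0.003,0,0,0]]]' >/dev/null; python3 om.py|head -2
```

```text
t 19.08 TCP u,v,z [ 0.5662 -0.003   0.111 ] F uv z [-1.2 -1.8  0.2] g 0.003249176037301105
yaw 95.52012851001626 z [ 1.96995425e-02 -9.12471117e-04 -9.99805529e-01]
```

```bash
python3 -m creep '[[[0,0,0,0.003,0,0,0],[0,0,0,0.003,0,0,0]]]' >/dev/null; python3 om.py|head -2
```

```text
t 19.35 TCP u,v,z [ 0.5723 -0.0033  0.111 ] F uv z [-1.  -0.8 -0.1] g 0.00246244796669162
yaw 95.50980172833053 z [ 0.01938414 -0.00129514 -0.99981127]
```

```bash
python3 om.py|tail -2; python3 fit.py|grep scene; python3 - <<'E'
from h import *
c,W=cam('scene');cv2.imwrite('pics/s8.png',cv2.resize(c['color'][165:265,260:360,::-1],None,fx=6,fy=6,interpolation=cv2.INTER_CUBIC))
E
```

```text
scene 40 z [0.0175 0.1024] u max 0.6765 u min 0.5677 tip v -0.0 v top range [0.0051 0.0362]
top few
scene [283 208  18  14  90] [645.7   8.9] [53.4 15.9] 4.6
scene [289 214  18  15  96] [645.8  35.4] [52.9 16.1] 8.3
scene [311 220  19  11  78] [617.5  83.2] [13.1 47.3] 77.5
scene [307 231  21  11 103] [643.5 101.9] [15.4 51.3] 76.0
scene [315 237  21  12 106] [641.3 129.3] [13. 51.] 76.6
```

View pics/s8.png

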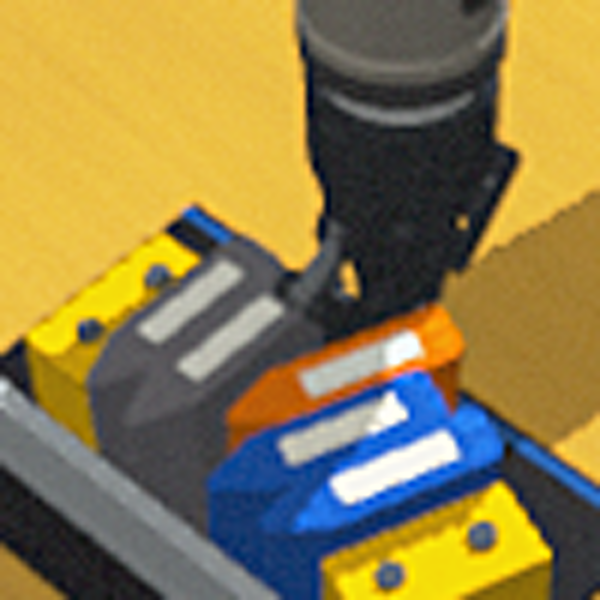

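The picture shows that the fingers slipped off the spine on the grey side, at about (330,310). The cassette's spine swung to +y, with its label at (360,365), yaw about -12°. Everything is still upright. I'll back off, regrip at the spine, and swing it back.

```bash
python3 -m creep '[[[0,0,0,-0.01,0,0,0],[0,0,0,-0.02,0,0,0],[0,0,0,-0.02,0,0,0],[0,0,0,0,0,-0.03,0],[0,0,0,0,0,-0.03,0],[0,0,0,0,0,0,0.0]]]' >/dev/null; python3 om.py|head -2;python3 fit.py|grep -v "^[ -]"; python3 - <<'E'
from h import *
c,W=cam('scene');cv2.imwrite('pics/s9.png',cv2.resize(c['color'][165:265,260:360,::-1],None,fx=6,fy=6,interpolation=cv2.INTER_CUBIC))
c,W=cam('top');cv2.imwrite('pics/t9.png',cv2.resize(c['color'][125:225,250:350,::-1],None,fx=6,fy=6,interpolation=cv2.INTER_CUBIC))
E
```

```text
t 20.2 TCP u,v,z [0.5132 0.     0.1694] F uv z [ 0.5  0.  -0.1] g -0.0011611958241900307
yaw 95.76942580305995 z [ 0.01363494  0.00137081 -0.9999061 ]
top [305 153   6  17  59] [645.   35.3] [45.3  9.3] 6.1
top [315 153   5  17  62] [644.8   9.5] [45.6  9.7] 6.0
top [284 155   7  17  55] [640.6  92.1] [ 9.4 46. ] 75.7
top [273 156   8  18  72] [636.8 120.4] [11.8 48.8] 77.6
top [292 165   7  12  44] [618.8  69.4] [10.4 33.4] 73.0
scene [283 208  17  14  90] [645.7   9.1] [52.2 15.9] 5.7
scene [290 214  17  15  91] [645.6  35.7] [50.8 15.8] 3.2
scene [309 218  19  10  70] [614.4  72.2] [11.3 47.7] 74.1
scene [305 229  20  11  95] [642.1  93.9] [16.2 50.8] 73.8
scene [314 234  21  12 100] [638.7 120.9] [14.7 50.4] 75.4
20.4 [0.5097059  0.04972152 0.16507179] 5.704361333841694 [ 8.15326157e-03  6.75016840e-04 -9.99966534e-01] [ 0.40681365  0.51409989 -0.78194367  2.02435105  0.50935093  0.79535092
```

View pics/s9.png

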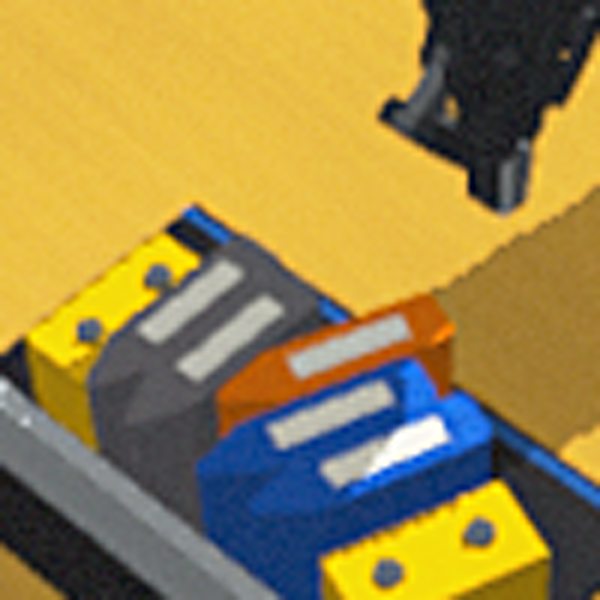

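View pics/t9.png

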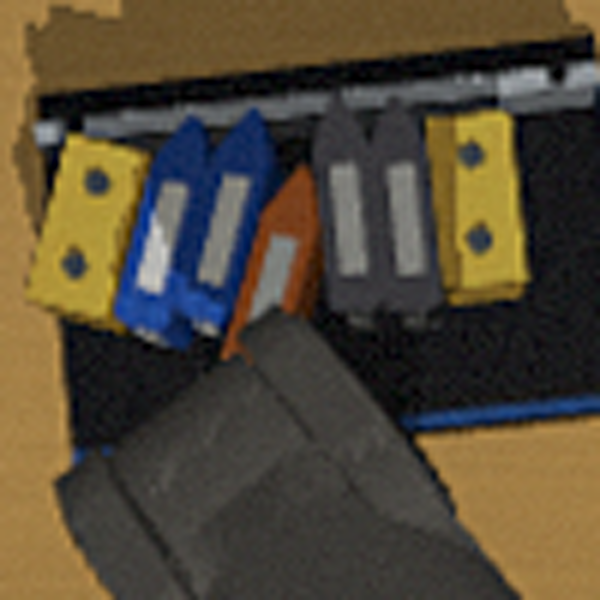

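Seen from above, the cassette is yawed about -16° with its nose at (303,172), the row still upright. I'll regrip near the spine at world (0.578, 0.083) with jaw yaw -106°.

```bash
python3 -m creep '[[[0,0,0.12,0,0,-0.03,0.036],[0,0,0.12,0,0,0,0.036],[0,0,0.12,0,0,0,0.036],[0,0,0.12,0,0,0,0.036],[0,0,0.12,0,0,0,0.036],[0,0,0.12,0,0,0,0.036],[0,0,0.12,0,0,0,0.036],[0,0,0.12,0,0,0,0.036],[0,0,0.12,0,0,0,0.036],[0,0,0.12,0,0,0,0.036],[0,0,0.12,0,0,0,0.036],[0,0,0.12,0,0,0,0.036],[0,0,0.12,0,0,0,0.036],[0,0,0.12,0,0,0,0.036],[0,0,0.12,0,0,0,0.036],[0,0,0.12,0,0,0,0.036],[0,0,0,0,0,0,0.036]]]' 40;python3 om.py |head -2; python3 - <<'E'
from h import *
c,W=cam('scene');cv2.imwrite('pics/sa.png',cv2.resize(c['color'][165:265,260:360,::-1],None,fx=6,fy=6,interpolation=cv2.INTER_CUBIC))
h=cv2.cvtColor(c['color'],cv2.COLOR_RGB2HSV).astype(int)
m=(h[...,0]<13)&(h[...,1]>110)&(W[...,2]>.085)&(W[...,0]>.5)&(W[...,0]<.72)&(W[...,1]>0)
p=W[m];r=cv2.minAreaRect((p[:,:2]*1000).astype(np.float32));print(len(p),r)
E
```

```text
t: 21.92
eef_pos: [0.5043, 0.0503, 0.1794]
tool_rot: [-0.007, -0.582, 0.813, 0.007]
contact_force: [-0.5, -0.3, -0.1]
gripper_width: 0.418
t 21.92 TCP u,v,z [ 0.5068 -0.      0.1794] F uv z [-0.6 -0.2 -0.1] g 0.41815401258852075
yaw -18.86652279997837 z [-0.0188823   0.00267689 -0.99981813]
51 ((627.0902099609375, 64.85659790039062), (34.59626770019531, 83.3144760131836), 72.30290222167969)
```

```bash
python3 -m creep '[[[0.017,0,-0.045,0,0,-0.012,0.036],[0,0,0,-0.017,-0.02,0,0.036],[0,0,0,-0.017,-0.02,0,0.036],[0,0,0,-0.017,-0.02,0,0.036],[0,0,0,0,0,0,0.036]]]' 40;python3 om.py |head -2
```

```text
t: 22.48
eef_pos: [0.5769, 0.083, 0.1904]
tool_rot: [-0.003, -0.61, 0.793, 0.0]
contact_force: [0.8, -0.5, -1.1]
gripper_width: 0.421
t 22.48 TCP u,v,z [0.5823 0.0253 0.1904] F uv z [ 0.7 -0.6 -1.1] g 0.4214339100866165
yaw -14.884369571976436 z [-0.00475882 -0.00352724 -0.99998246]
```

```bash
python3 -m creep '[[[0.004,-0.003,0.01,0,0,0.006,0.036],[0,0,0,0,0,0.006,0.036],[0,0,0,0,0,0,0.036]]]' 40;python3 om.py |head -2;python3 - <<'E'
from h import *
print(get_obs()['eef_pos'])
c,W=cam('scene');cv2.imwrite('pics/sb.png',cv2.resize(c['color'][165:265,260:360,::-1],None,fx=6,fy=6,interpolation=cv2.INTER_CUBIC))
E
```

```text
t: 22.83
eef_pos: [0.5707, 0.0789, 0.1756]
tool_rot: [-0.004, -0.605, 0.796, 0.0]
contact_force: [0.6, -0.3, -0.7]
gripper_width: 0.416
t 22.83 TCP u,v,z [0.5758 0.0219 0.1756] F uv z [ 0.5 -0.4 -0.7] g 0.4157075324807809
yaw -15.515261479982627 z [-0.0072106  -0.00525297 -0.99996021]
[0.57124777 0.07907862 0.17647475]
```

View pics/sb.png

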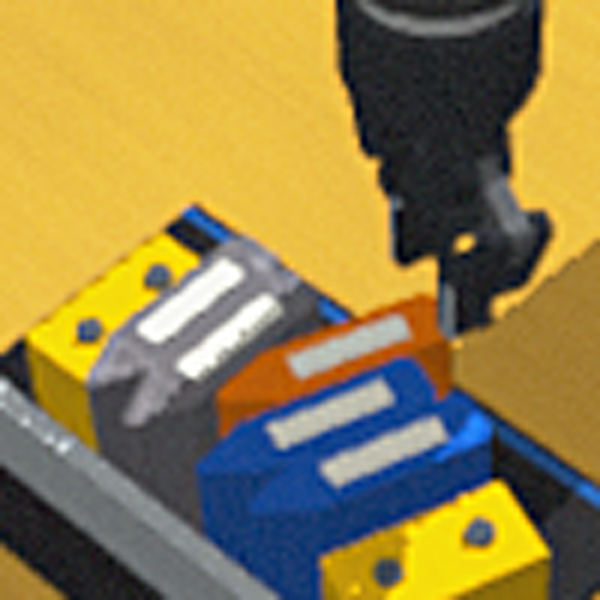

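```bash
python3 -m creep '[[[0.006,-0.004,0,-0.0055,-0.0047,0,0.036],[0,0,0,0,0,0.01,0.036]]]' 40 | grep eef; python3 om.py | sed -n 2p; python3 -c "
from h import *;print(get_obs()['eef_pos'])"
```

```text
eef_pos: [0.5793, 0.0837, 0.1687]
yaw -15.548845409864214 z [ 0.0062509  -0.00168116 -0.99997905]
[0.57652482 0.08242943 0.16552013]
```

```bash
python3 -m creep '[[[0,0,0,-0.003,-0.001,0.012,0.036],[0,0,0,-0.002,-0.002,0.01,0.036]]]' 40 | grep eef; python3 om.py | sed -n 2p; python3 -c "
from h import *;print(get_obs()['eef_pos'],get_obs()['contact_force'])"
```

```text
eef_pos: [0.5815, 0.0864, 0.1433]
yaw -15.579852065190849 z [ 0.00125988 -0.00377284 -0.99999209]
[0.58099791 0.08621832 0.14230561] [-0.14764272  0.98034721  0.17840051]
```

```bash
python3 -m creep '[[[0,0,0,0.003,0.001,0.012,0.036],[0,0,0,0,0,0.008,0.036],[0,0,0,0,0,0,0.036]]]' 40 | grep eef; python3 om.py | sed -n 1,2p; python3 -c "
from h import *;print(get_obs()['eef_pos'],get_obs()['contact_force'])"
```

```text
eef_pos: [0.5809, 0.0854, 0.1247]
t 23.77 TCP u,v,z [0.5865 0.0273 0.1247] F uv z [-2.9  0.2  4.7] g 0.421314937217282
yaw -15.49075860111104 z [ 0.00220681 -0.00254258 -0.99999433]
[0.5803959  0.08524306 0.12471286] [-5.40405638 -0.35173268  9.04483677]
```

```bash
python3 - <<'E'
from h import *
c,W=cam('scene');cv2.imwrite('pics/sc.png',cv2.resize(c['color'][165:265,260:360,::-1],None,fx=6,fy=6,interpolation=cv2.INTER_CUBIC))
c,W=cam('top');cv2.imwrite('pics/tc.png',cv2.resize(c['color'][125:225,250:350,::-1],None,fx=6,fy=6,interpolation=cv2.INTER_CUBIC))
E
python3 fit.py
```

```text
top [306 152   5  19  64] [645.2  34.3] [49.8 10.9] 0.1
top [314 152   7  19  93] [644.9   9.5] [51.  13.8] 4.4
scene [275 204  35  32 464] [654.5  22.1] [100.1  45.2] 6.0
scene [309 218  19  10  71] [614.5  72.4] [12.7 49.2] 75.1
scene [305 229  20  11  95] [642.7  92.2] [16.3 49.2] 75.6
scene [313 236  21  11 101] [642.2 122.4] [15.1 50.3] 74.4
24.0667 [0.58052153 0.08525041 0.12473631] -105.49020994800146 [ 0.00158562 -0.00282619 -0.99999475] [-0.00740054  0.57845013 -0.32241086  1.88776577  0.27166772  0.71703115
 -2.32812182]
```

View pics/sc.png

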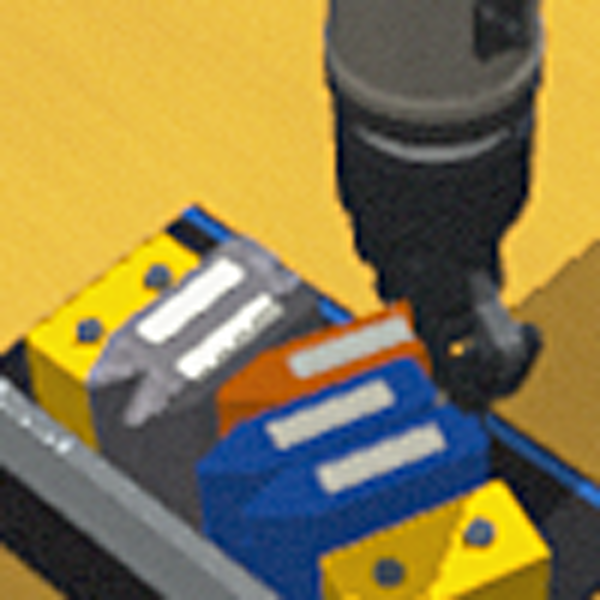

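View pics/tc.png

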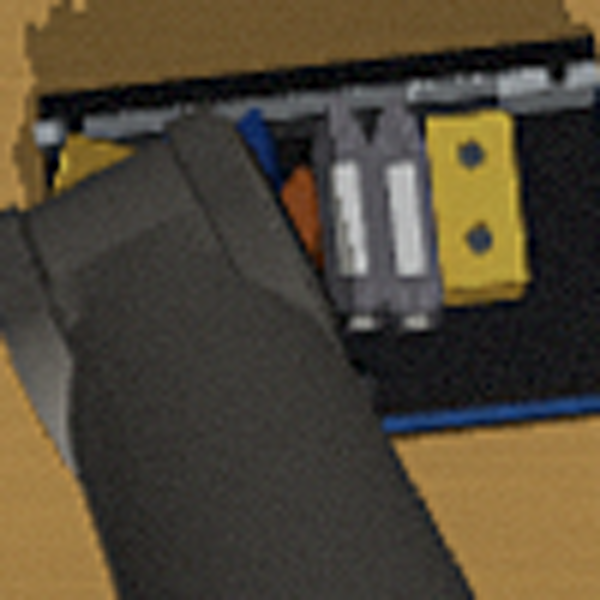

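The +y finger pressed on the outer blue's spine and pushed it about 3 mm forward, which is harmless. I'll ease back and then close.

```bash
python3 -m creep '[[[0,0,0,0.003,0.005,-0.002,0.036],[0,0,0,0,0,0,0.036]]]' 40 | grep eef; python3 om.py | sed -n 1,2p
```

```text
eef_pos: [0.5745, 0.084, 0.1267]
t 24.23 TCP u,v,z [0.58   0.0265 0.1267] F uv z [-0.  -0.3 -0.1] g 0.42389142258243667
yaw -15.462342181090548 z [ 0.00128457 -0.00267907 -0.99999559]
```

```bash
python3 -m creep '[[[0,0,0,0,-0.0025,0.002,0.036],[0,0,0,0,0,0,0.02],[0,0,0,0,0,0,0.02],[0,0,0,0,0,0,0.02],[0,0,0,0,0,0,0.02]]]' 40; python3 om.py | sed -n 1,2p
```

```text
t: 24.75
eef_pos: [0.5796, 0.0837, 0.1253]
tool_rot: [0.001, -0.605, 0.796, -0.002]
contact_force: [-2.1, -0.1, 5.2]
gripper_width: 0.3
t 24.75 TCP u,v,z [0.585  0.0257 0.1253] F uv z [-2.1  0.1  5.2] g 0.30009897196944985
yaw -15.507314270200013 z [ 0.00443339 -0.00162882 -0.99998885]
```

```bash
python3 -m creep '[[[0,0,-0.05,0.0033,0.001,0,0.02],[0,0,-0.05,0.0033,0.001,0,0.02]]]' 40 >/dev/null; python3 om.py | sed -n 1,2p
```

```text
t 25.02 TCP u,v,z [0.5817 0.0212 0.1253] F uv z [0.6 0.1 1.9] g 0.30178250667491197
yaw -9.58020103537595 z [ 6.36878941e-03 -4.93274732e-04 -9.99979597e-01]
```

```bash
python3 -m creep '[[[0,0,-0.05,0.0033,0.0005,0,0.02],[0,0,-0.05,0.0033,0.0005,0,0.02]]]' 40 >/dev/null; python3 om.py | sed -n 1,2p
```

```text
t 25.28 TCP u,v,z [0.5795 0.0154 0.1253] F uv z [0.8 0.7 1.6] g 0.30023152657816915
yaw -4.018797363186167 z [ 6.89738409e-03  4.29952473e-04 -9.99976120e-01]
```

```bash
python3 -m creep '[[[0,0,-0.045,0.004,0,0,0.02],[0,0,-0.045,0.004,0,0,0.02]]]' 40 >/dev/null; python3 om.py | sed -n 1,2p
```

```text
t 25.55 TCP u,v,z [0.5785 0.0085 0.1253] F uv z [-0.4  0.6  2.4] g 0.2989991489659696
yaw 0.8909005858422177 z [ 0.00687313  0.00142454 -0.99997537]
```

```bash
python3 -m creep '[[[0,0,-0.045,0.004,0,0,0.02],[0,0,-0.03,0.004,0,0,0.02]]]' 40 >/dev/null; python3 om.py | sed -n 1,2p;  python3 - <<'E'
from h import *
c,W=cam('scene');cv2.imwrite('pics/sd.png',cv2.resize(c['color'][165:265,260:360,::-1],None,fx=6,fy=6,interpolation=cv2.INTER_CUBIC))
E
python3 fit.py
```

```text
t 25.82 TCP u,v,z [0.5782 0.0013 0.1253] F uv z [0.3 0.3 1.7] g 0.29847647168117253
yaw 4.895520270066115 z [ 0.00698716  0.00216956 -0.99997324]
top [314 152   7  19  78] [644.7   9.3] [50.4 13.9] 4.8
scene [275 204  28  25 191] [653.2   9.3] [95.1 21.4] 6.1
scene [289 214  18  15  96] [646.3  35.3] [52.1 15.4] 5.1
scene [307 214  17  12  70] [613.7  60.6] [49.2 12.8] 0.4
scene [305 229  21  11  98] [642.1  94.4] [15.5 50.7] 73.4
scene [313 236  21  11  99] [641.3 121.4] [14.9 49.8] 72.3
26.0667 [0.57527298 0.05811466 0.12528474] -85.18378571893766 [ 0.00710027  0.00130365 -0.99997394] [ 0.10775824  0.57872838 -0.41213778  1.9070732   0.34065691  0.71689011
 -1.98932749]
```

View pics/sd.png

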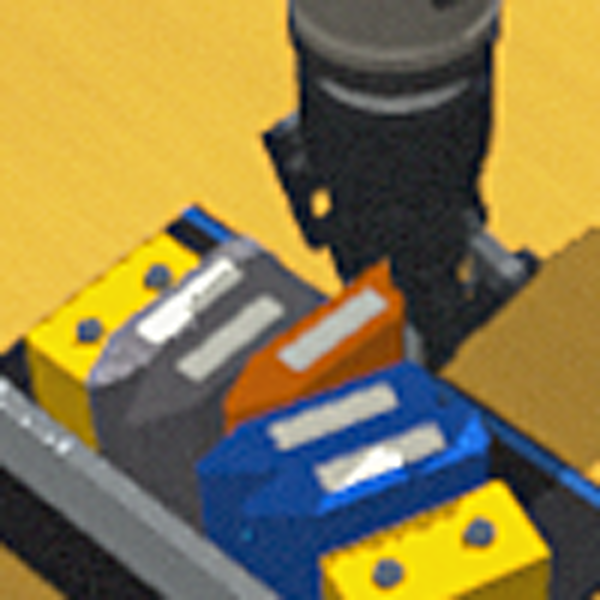

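The cassette is squared again, label at (332,328) in the zoomed picture. I'll push it a little deeper by grip, then square the blue pair against it from outside, because the skewed blues are what turned it.

```bash
python3 -m creep '[[[0,0,-0.012,0.003,-0.003,0,0.02],[0,0,0,0.001,-0.003,0,0.02],[0,0,0,0,-0.002,0,0.02]]]' 40 >/dev/null; python3 om.py | sed -n 1,2p
```

```text
t 26.32 TCP u,v,z [ 0.5854 -0.0014  0.1253] F uv z [-0.8 -0.6  4.3] g 0.29541896651682426
yaw 5.563079483462161 z [ 0.00455176  0.00215466 -0.99998732]
```

```bash
python3 -m creep '[[[0,0,0,0,0,0,0.045],[0,0,0,0,0,0,0.045],[0,0,0,0,0,0,0.045],[0,0,0,0,0.015,0,0.045],[0,0,0,0,0.02,0,0.045],[0,0,0,0,0.02,0,0.045],[0,0,0,0,0,-0.03,0],[0,0,0,0,0,-0.03,0],[0,0,0,0,0,0,0]]]' 40 >/dev/null; python3 om.py | sed -n 1,2p;  python3 - <<'E'
from h import *
c,W=cam('top');cv2.imwrite('pics/te.png',cv2.resize(c['color'][125:225,250:350,::-1],None,fx=6,fy=6,interpolation=cv2.INTER_CUBIC))
c,W=cam('scene');cv2.imwrite('pics/se.png',cv2.resize(c['color'][165:265,260:360,::-1],None,fx=6,fy=6,interpolation=cv2.INTER_CUBIC))
from m import report
report(c['color'],W,'scene')
E
python3 fit.py
```

```text
t 27.17 TCP u,v,z [ 0.526  -0.0035  0.1826] F uv z [ 0.8 -0.3  0.5] g 0.10805793768542744
yaw 5.342708407803798 z [-1.54419299e-03  4.97915488e-04 -9.99998684e-01]
scene blue [293 226  49  29 628] z 0.096 rect mm [648.4 103.4] [ 63.2 109.6] 72.7
scene grey [275 204  38  35 633] z 0.097 rect mm [654.5  25.4] [101.1  53.7] 4.5
scene grey [305 215  17  13  77] z 0.098 rect mm [620.3  60.7] [50.  11.7] 2.4
scene grey [305 229  21  11  99] z 0.097 rect mm [641.1  94.3] [15.1 51.4] 72.5
scene grey [313 236  21  11 101] z 0.098 rect mm [641.1 121.7] [15.2 50.5] 72.5
scene yellow [264 204  29  29 233] z 0.077 rect mm [659.4 -21.2] [81.3 37.7] 6.2
scene yellow [314 245  38  29 562] z 0.077 rect mm [647.2 158.6] [46.2 80.8] 75.6
scene steel [247 220  80  67 648] z 0.056 rect mm [694.5  52.8] [ 40.  269.5] 5.9
top [314 152   7  19  85] [645.2   8.8] [50.8 12.7] 7.7
top [305 153   6  17  56] [645.3  35.7] [44.6  9.4] 6.7
top [273 155   8  17  62] [641.5 121.7] [10.  45.9] 73.0
top [283 155   8  16  58] [641.8  93.8] [10.1 44.9] 72.9
scene [275 204  31  25 229] [653.   11.7] [95.8 24.7] 7.7
scene [289 214  18  15  90] [646.9  35.3] [51.8 15.9] 6.5
scene [305 215  16  13  69] [620.3  60.5] [49.5 12.7] 4.7
scene [305 229  21  11  97] [642.5  94.2] [15.1 49.9] 75.1
scene [313 236  21  11 101] [640.7 121.4] [15.8 50.6] 72.7
27.4667 [0.5218503  0.04835374 0.17764691] -84.64032758123608 [-8.66824468e-03  7.82844485e-05 -9.99962427e-01] [ 0.16804036  0.43899263 -0.46759516  1.99499035  0.27335245  0.77711398
 -1.93683026]
```

View pics/te.png

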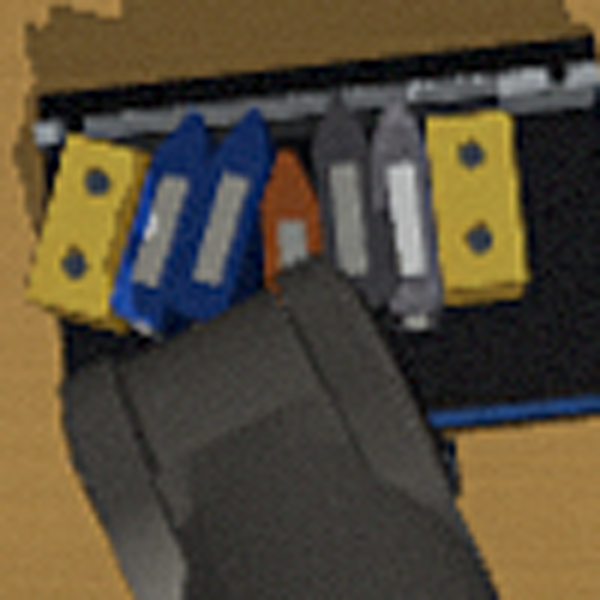

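View pics/se.png

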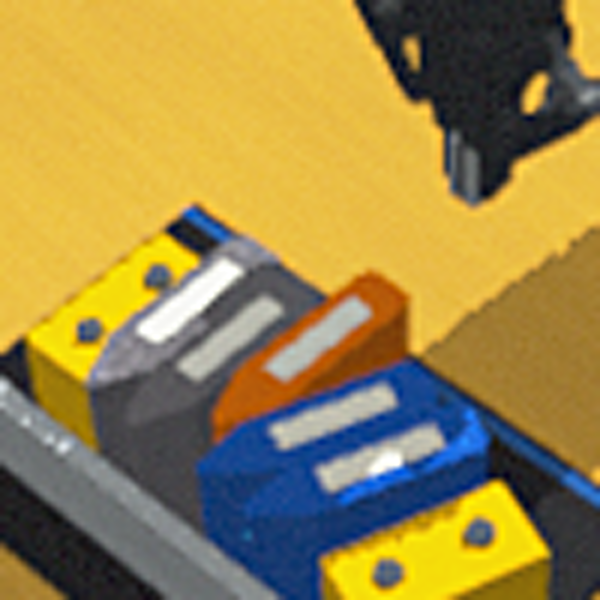

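The orange nose sits between the pairs at (290,155) in the top view, square, with the blue pair and loose block skewed about -16°. I'll go round to the block's outer rear side to square them gently.

```bash
python3 -m creep '[[[0,0,0,-0.03,0,-0.02,0],[0,0,0,-0.035,0,0,0],[0,0,0,-0.035,0,0,0],[0,0,0,-0.035,0,0,0],[0,0,0,-0.035,0,0,0],[0,0,0,0,-0.035,0,0],[0,0,0,0,-0.035,0,0],[0,0,0,0,-0.035,0,0],[0,0,0,0,0,0,0]]]' 40 >/dev/null; python3 om.py | sed -n 1,2p
```

```text
t 28.22 TCP u,v,z [0.6301 0.1729 0.1861] F uv z [-0.9 -0.9 -0.1] g -0.002931511584601162
yaw 5.3713344018865286 z [-0.0233428  -0.00350387 -0.99972138]
```

```bash
python3 -m creep '[[[0.02,0,0,0,0,0.025,0],[0,0,0,0,0,0.025,0],[0,0,0,0,0,0.015,0],[0,0,0,0,0,0,0]]]' 40 >/dev/null; python3 om.py | sed -n 1,2p;python3 - <<'E'
from h import *
c,W=cam('scene');cv2.imwrite('pics/sf.png',cv2.resize(c['color'][165:285,260:380,::-1],None,fx=5,fy=5,interpolation=cv2.INTER_CUBIC))
E
```

```text
t 28.65 TCP u,v,z [0.6203 0.1739 0.1173] F uv z [-1.3 -0.7 -0.2] g 0.000559680204066511
yaw 5.566564975039711 z [-0.010633   -0.00297478 -0.99993904]
```

View pics/sf.png

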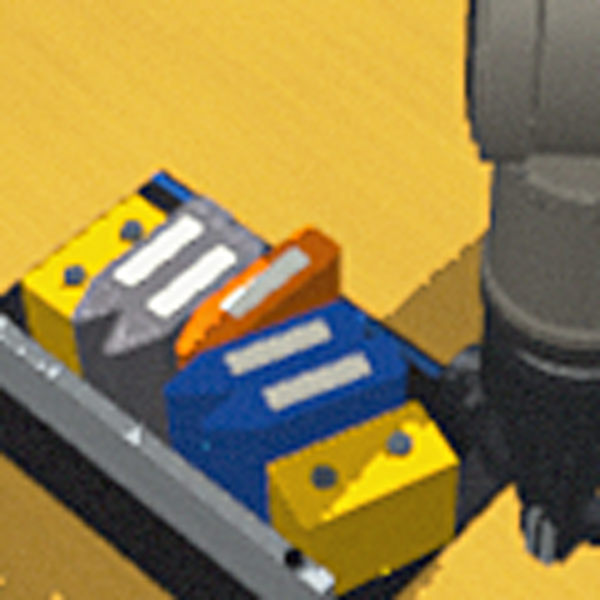

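```bash
python3 -m creep '[[[0.008,0,0,0,-0.012,0.003,0],[0,0,0,0.01,0,0,0],[0,0,0,0.01,0,0,0]]]' 40 >/dev/null; python3 om.py | sed -n 1,2p; python3 -m creep '[[[0,0,0,0.005,0,0,0],[0,0,0,0.003,0,0,0]]]' 40 >/dev/null; python3 om.py | sed -n 1,1p;
```

```text
t 29.05 TCP u,v,z [0.6372 0.1575 0.122 ] F uv z [ 0.2 -0.   0.4] g 0.0006216415866902383
yaw 5.757638491943936 z [ 0.00916341  0.00465539 -0.99994718]
t 29.32 TCP u,v,z [0.6379 0.146  0.1225] F uv z [ 0.1 -0.5 -0.1] g 0.0038947033208458688
```

```bash
python3 -m creep '[[[0,0,0,0.002,0,0,0],[0,0,0,0.002,0,0,0]]]' 40 >/dev/null; python3 om.py | sed -n 1,1p; python3 -m creep '[[[0,0,0,0.002,0,0,0],[0,0,0,0.002,0,0,0]]]' 40 >/dev/null; python3 om.py | sed -n 1,1p
```

```text
t 29.58 TCP u,v,z [0.6374 0.143  0.1225] F uv z [ 0.4 -0.1 -0.6] g -0.0009638761102725772
t 29.85 TCP u,v,z [0.6372 0.1395 0.1224] F uv z [ 0.3 -1.5 -0.5] g -0.0016072961887123182
```

```bash
python3 -m creep '[[[0,0,0,0.002,0,0,0],[0,0,0,0.002,0,0,0]]]' 40 >/dev/null; python3 om.py | sed -n 1,1p; python3 -m creep '[[[0,0,0,0.002,0,0,0],[0,0,0,0.002,0,0,0]]]' 40 >/dev/null; python3 om.py | sed -n 1,1p
```

```text
t 30.12 TCP u,v,z [0.6372 0.1357 0.1224] F uv z [-0.2  0.5 -0. ] g -0.003500469326374808
t 30.38 TCP u,v,z [0.6371 0.1321 0.1225] F uv z [-0.1  0.8 -0.3] g 0.0026083326130518537
```

```bash
python3 -m creep '[[[0,0,0,0.002,0,0,0],[0,0,0,0.002,0,0,0]]]' 40 >/dev/null; python3 om.py | sed -n 1,1p;python3 - <<'E'
from h import *
c,W=cam('scene');cv2.imwrite('pics/sg.png',cv2.resize(c['color'][165:285,260:380,::-1],None,fx=5,fy=5,interpolation=cv2.INTER_CUBIC))
from m import report
report(c['color'],W,'scene')
E
```

```text
t 30.65 TCP u,v,z [0.637  0.1283 0.1225] F uv z [-0.4  0.8 -0.8] g -0.0022446263002427655
scene blue [293 224  41  31 506] z 0.096 rect mm [654.6  98.3] [73.4 92.4] 57.5
scene grey [275 204  38  35 629] z 0.097 rect mm [654.4  25.2] [103.6  53. ] 6.0
scene grey [305 215  17  13  76] z 0.097 rect mm [620.3  60.5] [49.3 14.3] 4.4
scene grey [305 228  20  12  94] z 0.097 rect mm [641.3  91.6] [14.8 49.7] 77.0
scene grey [312 235  18  11  83] z 0.097 rect mm [644.8 117.2] [15.  42.1] 76.4
scene yellow [264 204  29  28 232] z 0.077 rect mm [659. -22.] [82.  38.1] 6.7
scene yellow [312 246  32  28 453] z 0.076 rect mm [655.1 151.6] [44.3 66.8] 80.6
scene steel [247 220  80  67 635] z 0.056 rect mm [695.2  53.2] [ 38.5 269.3] 5.8
scene steel [344 263   9   8  31] z 0.062 rect mm [631.7 193.5] [ 5.3 23.3] 7.7
```

View pics/sg.png

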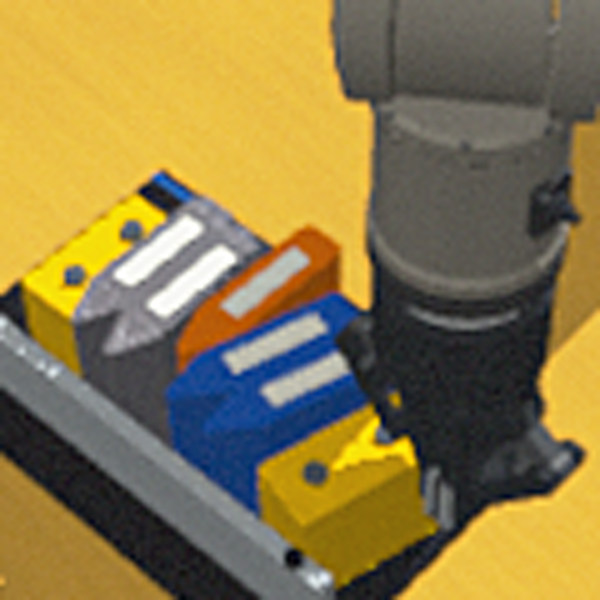

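Working: the block and blue pair are rotating back, and the orange is undisturbed. Continuing gently.

```bash
python3 -m creep '[[[0,0,0,0.002,0,0,0],[0,0,0,0.002,0,0,0]]]' 40 >/dev/null; python3 om.py | sed -n 1,1p; python3 -m creep '[[[0,0,0,0.0015,0,0,0],[0,0,0,0.0015,0,0,0]]]' 40 >/dev/null; python3 om.py | sed -n 1,1p
```

```text
t 30.97 TCP u,v,z [0.637  0.1244 0.1225] F uv z [-0.2  0.8 -0.5] g -0.0031520350998031845
t 31.23 TCP u,v,z [0.6369 0.1216 0.1225] F uv z [-0.6  2.6  0.8] g -0.0009302730003038793
```

```bash
python3 -m creep '[[[0,0,0,0.0015,0,0,0],[0,0,0,0.0015,0,0,0]]]' 40 >/dev/null; python3 om.py | sed -n 1,1p; python3 -c "
from h import *
c,W=cam('scene')
from m import report
report(c['color'],W,'scene')"
```

```text
t 31.5 TCP u,v,z [0.6365 0.1199 0.1226] F uv z [-1.4  3.5  0.1] g -0.00367859789944693
scene blue [295 222  37  34 492] z 0.097 rect mm [649.1 110.6] [99.9 72.9] 0.2
scene grey [275 204  38  35 628] z 0.097 rect mm [654.6  25.1] [103.2  53.2] 5.6
scene grey [305 215  17  13  75] z 0.098 rect mm [621.   60.5] [46.7 13.9] 6.1
scene grey [305 226  19  14  95] z 0.098 rect mm [640.7  89.6] [50.4 17.1] 1.4
scene grey [313 234  15  12  73] z 0.098 rect mm [643.7 115.3] [13.7 39.8] 89.3
scene grey [353 253   8   7  25] z 0.105 rect mm [620.5 204.5] [14.9 20.5] 86.0
scene yellow [264 204  29  28 234] z 0.077 rect mm [659.8 -22. ] [80.3 37.1] 7.4
scene yellow [310 245  32  28 451] z 0.077 rect mm [658.  147.5] [45.7 67.6] 86.3
scene steel [247 220  80  66 653] z 0.056 rect mm [694.1  53.9] [ 40.7 271.4] 5.7
scene steel [342 262  12   7  39] z 0.062 rect mm [629.4 190.4] [ 9.4 26.4] 31.8
```

```bash
python3 -m creep '[[[0,0,0,0.0015,0,0,0],[0,0,0,0.0015,0,0,0]]]' 40 >/dev/null; python3 om.py | sed -n 1,1p
```

```text
t 31.82 TCP u,v,z [0.6362 0.1181 0.1226] F uv z [-1.4  5.4  0.1] g 0.0005270660443663425
```

```bash
python3 -m creep '[[[0,0,0,0.001,0,0,0],[0,0,0,0.001,0,0,0]]]' 40 >/dev/null; python3 om.py | sed -n 1,1p; python3 -c "
from h import *
c,W=cam('scene')
from m import report
report(c['color'],W,'scene')"|grep -E "blue|grey"
```

```text
t 32.08 TCP u,v,z [0.6359 0.1173 0.1226] F uv z [-1.3  6.  -0.7] g 0.0035367589797119505
scene blue [295 222  35  35 477] z 0.097 rect mm [652. 101.] [65.5 95.9] 77.8
scene grey [275 204  38  35 635] z 0.097 rect mm [655.   25.3] [104.1  54. ] 6.0
scene grey [305 216  17  13  74] z 0.098 rect mm [620.5  62.5] [13.2 47.6] 87.6
scene grey [305 226  18  14  91] z 0.098 rect mm [641.3  88.8] [50.4 14.9] 1.4
scene grey [313 234  15  12  75] z 0.098 rect mm [644.3 115.3] [38.3 14. ] 1.3
```

```bash
python3 -m creep '[[[0,0,0,-0.02,0,0,0],[0,0,0,-0.03,0,0,0],[0,0,0,0,0,-0.035,0],[0,0,0,0,0,-0.035,0],[0,0,0,0,0.04,0,0],[0,0,0,0,0.04,0,0],[0,0,0,0,0.04,0,0],[0,0,0,0,0,0,0]]]' 40 >/dev/null; python3 om.py | sed -n 1,2p; python3 - <<'E'
from h import *
c,W=cam('top');cv2.imwrite('pics/th.png',cv2.resize(c['color'][125:225,250:350,::-1],None,fx=6,fy=6,interpolation=cv2.INTER_CUBIC))
E
python3 fit.py
```

```text
t 32.9 TCP u,v,z [0.5158 0.1556 0.1921] F uv z [-0.5 -0.1 -1. ] g -0.0029381520500602054
yaw 5.0884491644793 z [ 0.01145776 -0.0046668  -0.99992347]
top [305 152   6  19  91] [645.4  35.4] [51.  12.8] 5.0
top [314 152   7  19  91] [645.1   9.3] [50.2 13.2] 6.7
top [287 155   4  17  59] [640.1  87.6] [44.4  8.5] 0.1
top [277 156   4  17  65] [637.8 114.9] [ 8.9 44.5] 89.9
top [296 162   4  18  63] [619.6  62.9] [ 8.5 47. ] 89.9
scene [275 204  38  32 551] [653.3  23.2] [100.   52.6] 3.6
scene [305 216  17  13  70] [621.1  62.4] [11.4 48. ] 87.4
scene [305 226  18  14  91] [640.6  89.1] [50.1 14.1] 1.1
scene [313 232  19  14  94] [638.9 114.8] [49.9 14. ] 0.5
33.15 [0.50751069 0.20841629 0.19394624] -85.1913366177603 [ 0.0201539   0.00206659 -0.99979475] [-0.10774725  0.44502702 -0.49983622  1.94273257  0.30245629  0.80709564
 -2.26120122]
```

View pics/th.png

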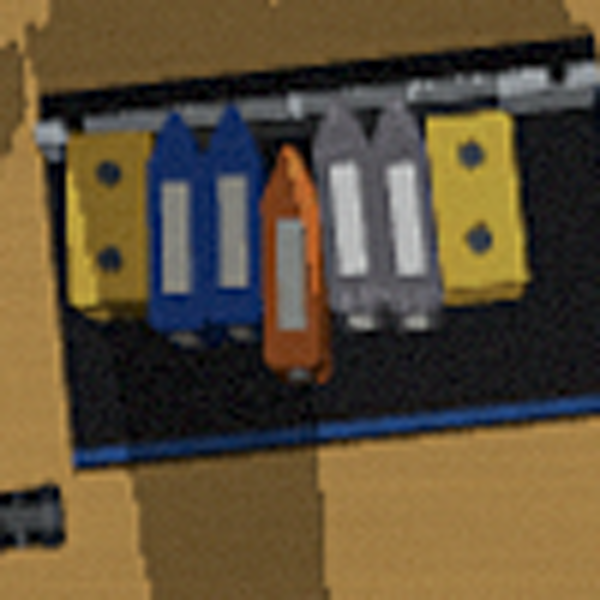

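The top view is clear: the orange (290,265) lies flush against the nearly square blue pair and about 6° off the grey. I'll regrip at the spine, swing it that last bit, and go in.

```bash
python3 -m creep '[[[0,-0.002,0.083,0,0,0,0.04],[-0.02,0,0,0.03,-0.005,0,0.04],[0,0,0,0.035,-0.01,0,0.04],[0,0,0,0.035,-0.015,0,0.04],[0,0,0,0.03,-0.015,0,0.04],[0,0,0,0.015,-0.02,0,0.04],[0,0,0,0,0,0,0.04]]]' 40 |grep eef; python3 om.py | sed -n 2p
```

```text
eef_pos: [0.5849, 0.0584, 0.1932]
yaw -0.2071183032402928 z [ 0.0059713   0.00792366 -0.99995078]
```

```bash
python3 -m creep '[[[0,0.007,0,-0.004,0.004,0.01,0.04],[0,0,0,0,0,0.012,0.04]]]' 40 |grep eef; python3 om.py | sed -n 2p; python3 -c "
from h import *;print(get_obs()['eef_pos'],get_obs()['contact_force'])"
```

```text
eef_pos: [0.5787, 0.069, 0.1714]
yaw 0.08255195583880948 z [ 0.00646727  0.00407563 -0.99997078]
[0.57782309 0.06834152 0.16970168] [ 0.53286863  0.26002349 -0.03949409]
```

```bash
python3 -m creep '[[[0,0,0,0.005,-0.002,0,0.04],[0,0,0,0,0,0.01,0.04]]]' 40 |grep eef; python3 -c "
from h import *;print(get_obs()['eef_pos'],get_obs()['contact_force'])
c,W=cam('scene');cv2.imwrite('pics/si.png',cv2.resize(c['color'][165:265,260:360,::-1],None,fx=6,fy=6,interpolation=cv2.INTER_CUBIC))"
```

```text
eef_pos: [0.5799, 0.0653, 0.16]
[0.57985069 0.06532572 0.15996669] [ 0.88784038 -0.74724578  0.44354471]
```

View pics/si.png

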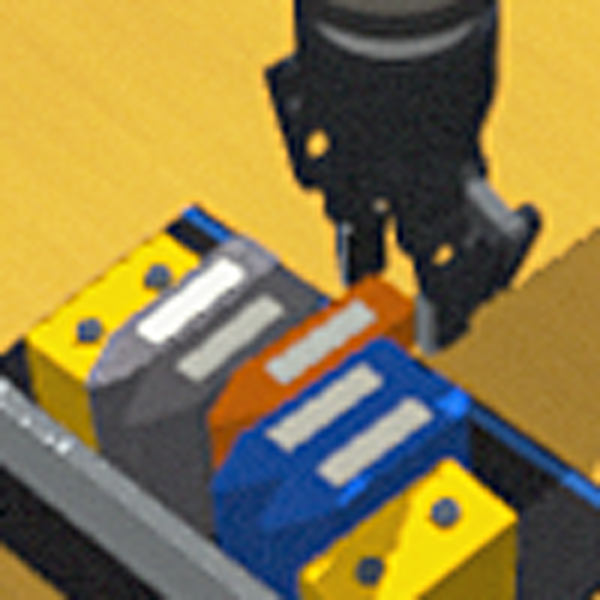

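Jaws straddle the spine correctly. I'll descend and close.

```bash
python3 -m creep '[[[0,0,0,0.002,0,0.012,0.04],[0,0,0,0,0,0.012,0.04]]]' 40 |grep eef; python3 om.py | sed -n 1,2p; python3 -c "
from h import *;print(get_obs()['eef_pos'],get_obs()['contact_force'])"
```

```text
eef_pos: [0.5787, 0.0641, 0.1327]
t 34.48 TCP u,v,z [0.5822 0.0063 0.1327] F uv z [ 1.3 -0.6 -1.3] g 0.4701979718020433
yaw 0.416003147940998 z [ 0.00233953  0.00437485 -0.99998769]
[0.57748373 0.06421257 0.13129998] [-0.77741042 -0.54198243 -0.4244752 ]
```

```bash
python3 -m creep '[[[0,0,0,0.001,-0.0015,0.006,0.04],[0,0,0,0,0,0,0.02],[0,0,0,0,0,0,0.02],[0,0,0,0,0,0,0.02],[0,0,0,0,0,0,0.02]]]' 40 |grep -E "eef|wid"; python3 om.py | sed -n 1,2p
```

```text
eef_pos: [0.5791, 0.0632, 0.1246]
gripper_width: 0.296
t 35.0 TCP u,v,z [0.5826 0.0054 0.1246] F uv z [-0.9 -0.6 -1.5] g 0.29647824204398043
yaw 0.4233434003369041 z [-0.00256139  0.00398945 -0.99998876]
```

Gripped. Now swing it +5.5° with a -y shift of the spine.

```bash
python3 -m creep '[[[0,0,-0.035,0.003,0,0,0.02],[0,0,-0.035,0.002,0,0,0.02]]]' 40 >/dev/null; python3 om.py | sed -n 1,2p
```

```text
t 35.27 TCP u,v,z [0.582  0.0008 0.1246] F uv z [ 0.3 -0.8 -1.6] g 0.30056290272360975
yaw 4.570532236972184 z [-0.00261072  0.00402399 -0.9999885 ]
```

```bash
python3 -m creep '[[[0,0,-0.02,0.002,-0.001,0,0.02],[0,0,0,0.0005,-0.002,0,0.02]]]' 40 >/dev/null; python3 om.py | sed -n 1,2p
```

```text
t 35.53 TCP u,v,z [ 0.5845 -0.0016  0.1245] F uv z [-2.   0.7 -1. ] g 0.2930097196539982
yaw 5.650107907837025 z [-0.00348853  0.00454746 -0.99998358]
```

```bash
python3 -m creep '[[[0,0,0,0,-0.002,0,0.02],[0,0,0,0,-0.001,0,0.02]]]' 40 >/dev/null; python3 om.py | sed -n 1,2p;  python3 -m creep '[[[0,0,0,0,0,0,0.04],[0,0,0,0,0,0,0.04],[0,0,0,0,0.012,0,0.04],[0,0,0,0,0.02,0,0.04],[0,0,0,0,0.005,0,0],[0,0,0,0,0,0,0],[0,0,0,0,0,0,0]]]' 40 >/dev/null; python3 om.py | sed -n 1,2p;python3 fit.py; python3 - <<'E'
from h import *
c,W=cam('scene');cv2.imwrite('pics/sj.png',cv2.resize(c['color'][165:265,260:360,::-1],None,fx=6,fy=6,interpolation=cv2.INTER_CUBIC))
E
```

```text
t 35.8 TCP u,v,z [ 0.5883 -0.0014  0.1245] F uv z [-1.2  0.7 -1.7] g 0.29340516612356554
yaw 5.533985521352534 z [-0.00274606  0.0046501  -0.99998542]
t 36.48 TCP u,v,z [ 0.5528 -0.0007  0.1261] F uv z [ 1.5 -0.3 -0.2] g 0.05256110829581999
yaw 5.527829904218535 z [ 0.00284254  0.00591731 -0.99997845]
top [314 152   7  19  92] [645.    9.5] [50.5 13.6] 4.0
top [305 153   5  12  35] [652.1  35.9] [32.3  8.8] 7.8
top [286 155   4  12  43] [647.3  90.3] [ 8.6 30.5] 89.7
top [276 156   5  16  53] [638.9 116.2] [ 9.1 41.8] 85.3
scene [275 204  29  25 193] [652.9   8. ] [96.2 21.9] 8.0
scene [289 214  18  15  93] [645.4  35.2] [52.  15.1] 5.2
scene [303 217  17  13  70] [627.9  61.4] [45.7 12.9] 4.3
scene [305 226  19  14  90] [641.6  89.4] [14.5 49.6] 90.0
scene [313 232  19  14  95] [638.1 116.3] [13.4 51.2] 88.6
36.6833 [0.55063137 0.05429676 0.12601399] -84.48803556077368 [ 0.00312021  0.00626255 -0.99997552] [ 0.13385576  0.55178277 -0.4370187   1.96261774  0.3450398   0.69527851
 -1.98763487]
```

View pics/sj.png

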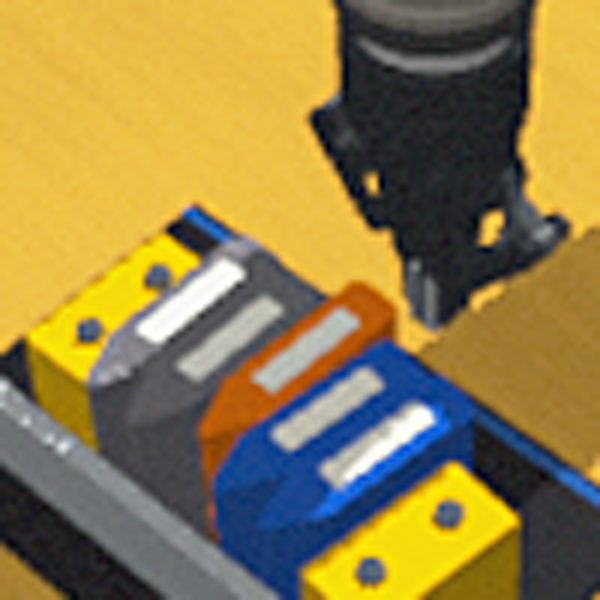

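Square again with about 15 mm to go. I'll push on the spine with the shut fingers crosswise, as a wide contact so it can't yaw.

```bash
python3 -m creep '[[[0,0,0,0.0005,-0.006,0.005,0],[0,0,0,0,-0.006,0.004,0],[0,0,0,0,-0.004,0,0]]]' 40 >/dev/null; python3 om.py | sed -n 1,2p; python3 -m creep '[[[0,0,0,0,-0.003,0,0],[0,0,0,0,-0.003,0,0]]]' 40 >/dev/null; python3 om.py | sed -n 1,2p
```

```text
t 36.98 TCP u,v,z [ 0.5708 -0.0013  0.1162] F uv z [0.  0.8 0.4] g 0.0011414586255591565
yaw 5.506667860822375 z [ 0.00322696  0.00615868 -0.99997583]
t 37.25 TCP u,v,z [ 0.5769 -0.0012  0.1163] F uv z [-1.4 -0.   0.3] g -0.0020552709347504677
yaw 5.506194703537375 z [ 0.00236578  0.00621396 -0.99997789]
```

```bash
python3 -m creep '[[[0,0,0,0,-0.003,0,0],[0,0,0,0,-0.003,0,0]]]' 40 >/dev/null; python3 om.py | sed -n 1,2p; python3 fit.py|grep scene;python3 - <<'E'
from h import *
c,W=cam('scene');cv2.imwrite('pics/sk.png',cv2.resize(c['color'][165:265,260:360,::-1],None,fx=6,fy=6,interpolation=cv2.INTER_CUBIC))
E
```

```text
t 37.52 TCP u,v,z [ 0.5822 -0.0014  0.1162] F uv z [-3.1 -0.3 -0.1] g -0.0008571465376065856
yaw 5.502583556397752 z [ 6.53030028e-04  5.55986909e-03 -9.99984331e-01]
scene [275 204  28  25 173] [653.4   8.8] [93.6 20.2] 4.1
scene [289 214  18  15  95] [645.9  35.5] [53.1 15.9] 6.2
scene [300 219  17  13  72] [635.9  62.2] [48.3 12.7] 5.6
scene [305 227  19  13  92] [640.9  90.6] [13.9 48.8] 87.7
scene [313 232  19  14  93] [639.2 116.7] [13.8 49.9] 89.7
```

View pics/sk.png

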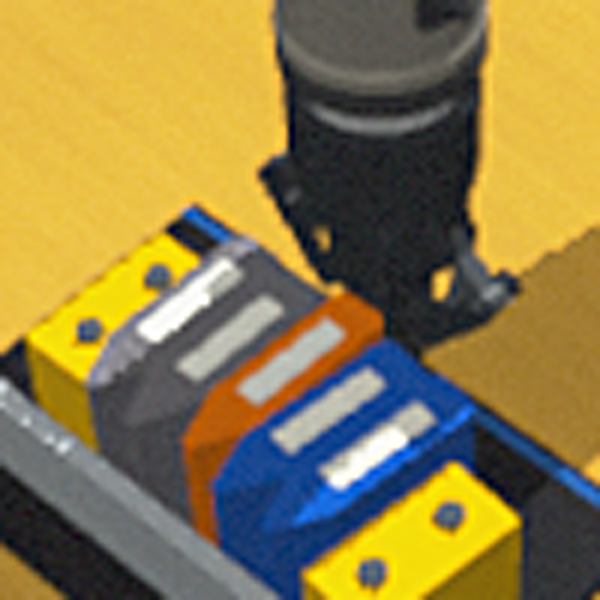

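Moving straight in: it advanced 8 mm and stays square. Continuing.

```bash
python3 -m creep '[[[0,0,0,0,-0.003,0,0],[0,0,0,0,-0.002,0,0]]]' 40 >/dev/null; python3 om.py | sed -n 1,2p; python3 -m creep '[[[0,0,0,0,-0.0015,0,0],[0,0,0,0,-0.0015,0,0]]]' 40 >/dev/null; python3 om.py | sed -n 1,1p
```

```text
t 37.93 TCP u,v,z [ 0.5871 -0.0013  0.1162] F uv z [-1.1  0.2 -0. ] g -0.00015393975998053772
yaw 5.514928253675052 z [ 8.39606618e-04  5.58286754e-03 -9.99984063e-01]
t 38.2 TCP u,v,z [ 0.5902 -0.0013  0.1161] F uv z [-1.8 -0.1  0.7] g 0.002027511875581377
```

```bash
python3 -m creep '[[[0,0,0,0,-0.0015,0,0],[0,0,0,0,-0.001,0,0]]]' 40 >/dev/null; python3 om.py | sed -n 1,1p; python3 fit.py|grep scene
```

```text
t 38.47 TCP u,v,z [ 0.5904 -0.0012  0.1154] F uv z [-4.2  0.4  1.4] g 0.006293634709223995
scene [275 204  29  25 170] [652.9   8. ] [95.9 19.8] 4.2
scene [289 214  18  15  96] [645.9  35.5] [51.6 15.2] 5.4
scene [298 221  17  13  72] [644.4  62.6] [49.2 12.4] 3.5
scene [306 227  18  13  89] [641.4  91.8] [49.2 14. ] 2.4
scene [314 232  19  15  95] [638.  117.1] [51.5 14.8] 0.1
```

It stopped at about -4 N, level with the row. The shut fingers are 29 mm wide and may be touching the neighbours, so I'll turn them narrow and press on the spine alone to confirm seating.

```bash
python3 -m creep '[[[0,0,0,0,0.02,0,0],[0,0,0,0,0.03,0,0],[0,0,-0.12,0,0,0,0],[0,0,-0.12,0,0,0,0],[0,0,-0.12,0,0,0,0],[0,0,-0.12,0,0,0,0],[0,0,-0.12,0,0,0,0],[0,0,-0.12,0,0,0,0],[0,0,-0.12,0,0,0,0],[0,0,-0.12,0,0,0,0],[0,0,-0.12,0,0,0,0],[0,0,-0.12,0,0,0,0],[0,0,-0.12,0,0,0,0],[0,0,-0.12,0,0,0,0],[0,0,-0.12,0,0,0,0],[0,0,0,0,0,0,0]]]' 40 >/dev/null; python3 om.py|head -2; python3 fit.py; python3 - <<'E'
from h import *
c,W=cam('scene');cv2.imwrite('pics/sl.png',cv2.resize(c['color'][165:265,260:360,::-1],None,fx=6,fy=6,interpolation=cv2.INTER_CUBIC))
c,W=cam('top');cv2.imwrite('pics/tl.png',cv2.resize(c['color'][125:225,250:350,::-1],None,fx=6,fy=6,interpolation=cv2.INTER_CUBIC))
E
```

```text
t 40.0 TCP u,v,z [ 5.537e-01 -2.000e-04  1.215e-01] F uv z [-0.1  0.6 -0.5] g 0.0006674458873983409
yaw 98.55219791807306 z [ 0.03093067  0.01511542 -0.99940723]
top [305 153   6  17  60] [645.3  35.8] [46.  10.2] 6.1
top [315 153   5  17  63] [645.2   9.3] [44.4  9.9] 6.0
top [296 154   4   8  29] [655.2  62.9] [ 8.4 19.4] 89.9
top [276 155   5  19  75] [637.6 116.3] [50.1 11.5] 0.3
top [286 155   4  14  42] [644.4  90.3] [36.   8.6] 0.4
scene [283 208  18  14  91] [646.1   8.6] [51.1 16. ] 6.1
scene [289 214  18  15  96] [646.5  34.9] [53.9 16. ] 7.1
scene [298 221  17  13  72] [644.6  62.8] [47.9 12.2] 5.0
scene [306 227  18  13  90] [640.7  91.5] [49.2 15. ] 0.6
scene [314 232  19  15  97] [638.6 117.3] [51.2 13.9] 1.5
40.2 [0.55035198 0.05495747 0.12150034] 8.161956446585764 [ 0.02993829  0.01408883 -0.99945245] [ 0.41374795  0.65738572 -0.81400195  1.96330025  0.6768695   0.77754724
 -0.64521069]
```

View pics/sl.png

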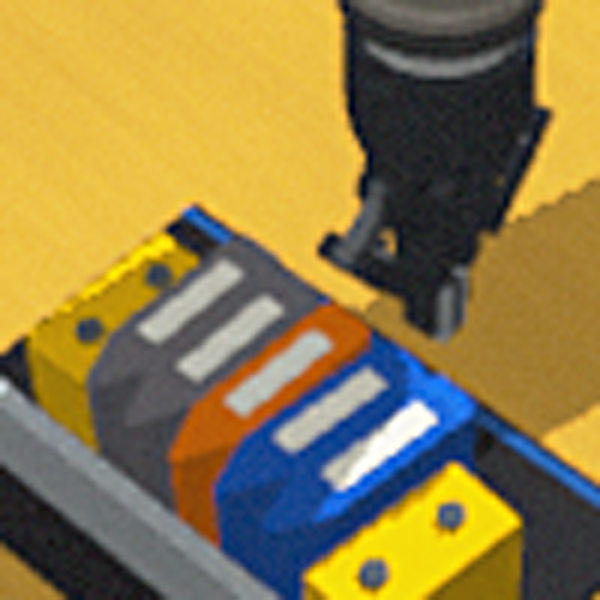

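View pics/tl.png

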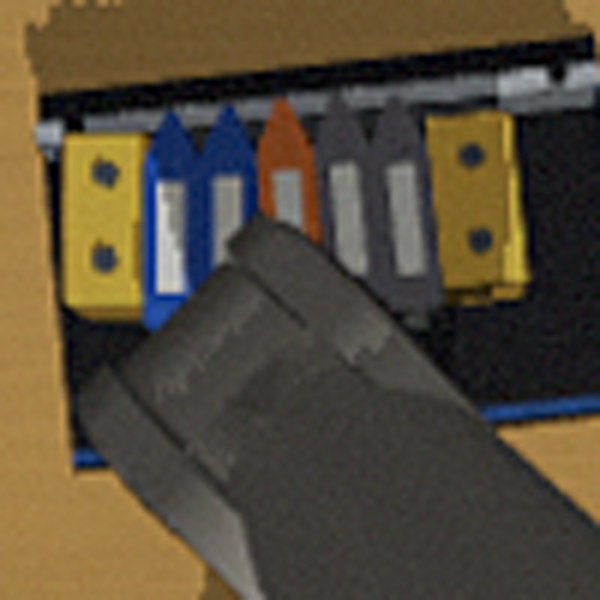

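```bash
python3 -m creep '[[[-0.01,-0.018,0.045,0,0.002,0.002,0],[0,0,0,0,0,0.003,0],[0,0,0,0,0,0,0]]]' 40 >/dev/null; python3 om.py | sed -n 1,2p
```

```text
t 40.55 TCP u,v,z [ 0.5532 -0.0016  0.1165] F uv z [-1.  -0.6 -0. ] g -0.0007291382479539308
yaw 95.47000414334141 z [ 1.38229325e-02  9.53259236e-04 -9.99904004e-01]
```

```bash
python3 -m creep '[[[0,0,0,0.01,0,0,0],[0,0,0,0.008,0,0,0],[0,0,0,0.004,0,0,0]]]' 40 >/dev/null; python3 om.py | sed -n 1,2p; python3 -m creep '[[[0,0,0,0.003,0,0,0],[0,0,0,0.002,0,0,0]]]' 40 >/dev/null; python3 om.py | sed -n 1,1p
```

```text
t 40.9 TCP u,v,z [ 0.5696 -0.0013  0.1166] F uv z [-32.3   0.3  24.6] g 0.001655837529143704
yaw 95.61064711030542 z [-6.01587330e-04 -4.56553603e-03 -9.99989397e-01]
t 41.17 TCP u,v,z [ 5.683e-01 -5.000e-04  1.158e-01] F uv z [-10.2  -1.7  10.1] g -0.002891309767698434
```

```bash
python3 -m creep '[[[0,0,0,0.002,0,0,0],[0,0,0,0.002,0,0,0]]]' 40 >/dev/null; python3 om.py | sed -n 1,1p; python3 -m creep '[[[0,0,0,0.002,0,0,0],[0,0,0,0.002,0,0,0]]]' 40 >/dev/null; python3 om.py | sed -n 1,1p
```

```text
t 41.43 TCP u,v,z [ 5.681e-01 -3.000e-04  1.158e-01] F uv z [-12.4  -1.6  13.3] g -0.004184284687662689
t 41.7 TCP u,v,z [ 5.682e-01 -1.000e-04  1.161e-01] F uv z [-12.4  -1.6  12.4] g 0.000386999386625092
```

```bash
python3 fit.py; python3 - <<'E'
from h import *
c,W=cam('scene');cv2.imwrite('pics/sm.png',cv2.resize(c['color'][165:265,260:360,::-1],None,fx=6,fy=6,interpolation=cv2.INTER_CUBIC))
E
```

```text
top [315 153   5  17  60] [644.8   9.3] [45.1  9.8] 6.7
scene [283 208  18  14  91] [646.1   9.4] [50.5 16.4] 10.9
scene [289 214  18  15  93] [646.3  34.9] [51.4 16.6] 6.8
scene [298 221  17  13  75] [644.3  62.4] [47.1 12.5] 1.8
scene [306 227  18  13  90] [641.   91.3] [13.8 49.9] 88.7
scene [314 232  19  15  95] [637.8 117.3] [14.4 51.6] 87.4
41.9 [0.56540003 0.05628516 0.11604432] 5.846939602219856 [-0.03515337 -0.01843172 -0.99921195] [ 0.37370167  0.70081003 -0.79118653  1.88929788  0.65117513  0.87491562
 -0.65691697]
```

View pics/sm.png

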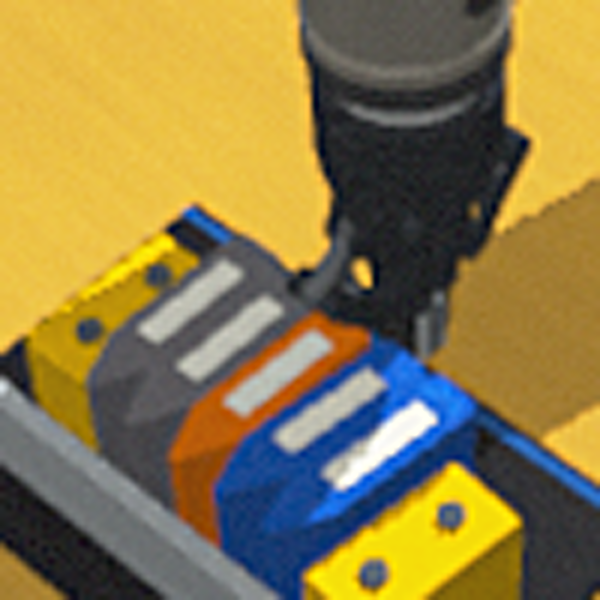

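The finger knuckles, not the tips, met the spine tops, with a brief 32 N reading. Nothing moved and everything is upright. I'll back off, raise the tool so the knuckles clear, and press with the tips only.

```bash
python3 -m creep '[[[0,0,0,-0.01,0,0,0],[0,-0.01,0,-0.008,0,0,0],[0,0,0,0,0,-0.008,0],[0,0,0,0,0,-0.008,0],[0,0,0,0,0,0,0]]]' 40 >/dev/null; python3 om.py | sed -n 1,2p
```

```text
t 42.37 TCP u,v,z [5.531e-01 4.000e-04 1.347e-01] F uv z [-0.2  0.7 -1.2] g 0.0045895295009930216
yaw 95.87737300493075 z [-0.04476309 -0.01816141 -0.99883253]
```

```bash
python3 -m creep '[[[0.013,0.056,0,0,0.002,0,0],[0,0,0,0,0,0,0]]]' 40 >/dev/null; python3 om.py | sed -n 1,2p
```

```text
t 42.63 TCP u,v,z [ 0.5538 -0.0018  0.1338] F uv z [-0.8  0.4 -0.2] g -0.00047529473354821275
yaw 95.85625381899273 z [ 0.01144574  0.00163469 -0.99993316]
```

```bash
python3 -m creep '[[[0,0,0,0.004,0,0,0],[0,0,0,0.004,0,0,0]]]' 40 >/dev/null; python3 om.py | sed -n 1,1p; python3 -m creep '[[[0,0,0,0.003,0,0,0],[0,0,0,0.003,0,0,0]]]' 40 >/dev/null; python3 om.py | sed -n 1,1p
```

```text
t 42.9 TCP u,v,z [ 0.5626 -0.0012  0.134 ] F uv z [ 0.5 -0.3 -0.1] g 0.0031890796833122202
t 43.17 TCP u,v,z [ 0.5695 -0.0007  0.1338] F uv z [ 0.2 -0.2  0.1] g 0.005140959168716782
```

```bash
python3 -m creep '[[[0,0,0,0.003,0,0,0],[0,0,0,0.003,0,0,0]]]' 40 >/dev/null; python3 om.py | sed -n 1,1p;  python3 - <<'E'
from h import *
c,W=cam('scene');cv2.imwrite('pics/sn.png',cv2.resize(c['color'][165:265,260:360,::-1],None,fx=6,fy=6,interpolation=cv2.INTER_CUBIC))
E
```

```text
t 43.43 TCP u,v,z [ 0.5755 -0.0006  0.1337] F uv z [0.7 0.1 0.3] g -0.0005355681507015788
```

View pics/sn.png

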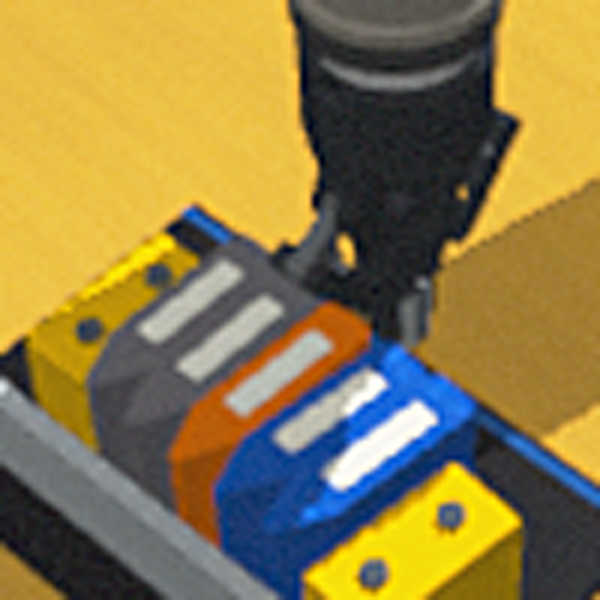

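The knuckles now clear the tops. Final approach in small steps.

```bash
python3 -m creep '[[[0,0,0,0.003,0.001,0,0],[0,0,0,0.002,0,0,0]]]' 40 >/dev/null; python3 om.py | sed -n 1,1p; python3 -m creep '[[[0,0,0,0.002,0.0005,0,0],[0,0,0,0.002,0,0,0]]]' 40 >/dev/null; python3 om.py | sed -n 1,1p
```

```text
t 43.75 TCP u,v,z [ 0.5803 -0.0017  0.1337] F uv z [ 0.2 -0.4 -0.6] g -0.00449080423207992
t 44.02 TCP u,v,z [ 0.5843 -0.002   0.1337] F uv z [-0.  -0.3 -0.4] g 0.0018549406132217278
```

```bash
python3 -m creep '[[[0,0,0,0.002,0,0,0],[0,0,0,0.002,0,0,0]]]' 40 >/dev/null; python3 om.py | sed -n 1,2p
```

```text
t 44.28 TCP u,v,z [ 0.5884 -0.0018  0.1336] F uv z [-0.3  1.2 -0.1] g -0.003082120367900945
yaw 95.9184345658563 z [ 0.00538485  0.00121592 -0.99998476]
```

```bash
python3 -m creep '[[[0,0,0,0.002,0,0,0],[0,0,0,0.002,0,0,0]]]' 40 >/dev/null; python3 om.py | sed -n 1,2p; python3 fit.py|grep scene
```

```text
t 44.55 TCP u,v,z [ 0.5901 -0.0017  0.1331] F uv z [-10.1  -0.1   7.1] g 0.009030648111843943
yaw 95.91683128886372 z [-4.77258895e-04 -6.60000528e-04 -9.99999668e-01]
scene [283 208  17  14  89] [645.6   9.2] [52.2 14.4] 8.8
scene [289 215  18  14  87] [647.8  35.6] [49.9 14.7] 3.2
scene [298 221  17  13  73] [643.9  62.9] [47.2 11.5] 1.8
scene [306 226  18  14  91] [640.5  91.4] [50.1 14.4] 0.6
scene [314 232  19  15  95] [638.1 117.3] [51.1 14.2] 0.5
```

The tips meet the spine at -10 N and it doesn't budge, so it is seated. A brief hold, then I'll withdraw.

```bash
python3 -m creep '[[[0,0,0,0.001,0,0,0],[0,0,0,0.001,0,0,0],[0,0,0,0.001,0,0,0]]]' 40 >/dev/null; python3 om.py | sed -n 1,2p;  python3 -m creep '[[[0,0,0,-0.005,0,0,0],[0,0,0,-0.015,0,0,0],[0,0,0,-0.03,0,0,0],[0,0,0,-0.035,0,-0.02,0],[0,0,0,-0.03,0,-0.035,0],[0,0,0,0,0.035,-0.03,0],[0,0,0,0,0.04,0,0],[0,0,0,0,0.04,0,0],[0,0,0,0,0.04,0,0],[0,0,0,0,0.04,0,0],[0,0,0,0,0.04,0,0],[0,0,0,0,0,0,0]]]'; python3 - <<'E'
from h import *
c,W=cam('scene');cv2.imwrite('pics/so.png',cv2.resize(c['color'][165:265,260:360,::-1],None,fx=6,fy=6,interpolation=cv2.INTER_CUBIC))
np.savez('sf.npz',c=c['color'],W=W)
c,W=cam('top');cv2.imwrite('pics/to.png',cv2.resize(c['color'][125:225,250:350,::-1],None,fx=6,fy=6,interpolation=cv2.INTER_CUBIC))
np.savez('tf.npz',c=c['color'],W=W)
E
python3 fit.py
```

```text
t 45.0 TCP u,v,z [ 0.5901 -0.0016  0.133 ] F uv z [-6.3 -0.8  5.9] g -0.004287625878023672
yaw 95.9648653109586 z [-0.00670167 -0.00350093 -0.99997142]
t: 46.1
eef_pos: [0.4991, -0.1925, 0.2181]
tool_rot: [0.003, 0.998, 0.057, 0.003]
contact_force: [0.2, -0.3, -1.0]
gripper_width: -0.004
top [305 152   7  19  93] [645.2  35.1] [50.5 13.8] 4.8
top [315 153   5  17  64] [645.1   9.3] [44.5  9.9] 6.0
top [286 154   4  19  73] [640.2  90.4] [50.2  8.7] 0.2
top [296 154   5  18  71] [641.3  62.5] [47.6 10.6] 4.1
top [276 155   5  19  74] [637.6 116.4] [11.2 49.7] 90.0
scene [283 208  17  14  91] [645.8   9.3] [52.  16.1] 4.9
scene [278 211  35  25 280] [654.9  37.6] [34.1 96.6] 84.1
scene [298 220  17  14  80] [644.   63.4] [48.9 12.9] 5.7
scene [306 226  18  14  90] [640.9  91.1] [14.9 49.9] 89.1
scene [314 232  19  15  94] [638.5 116.8] [51.2 13.5] 0.0
46.3 [ 0.49910634 -0.1817278   0.21859232] 7.265357166423301 [ 0.0055583  -0.0013997  -0.99998357] [ 0.9518346   0.50032383 -0.91604283  1.93751524  0.49252822  0.93790935
 -0.07835847]
```

View pics/so.png

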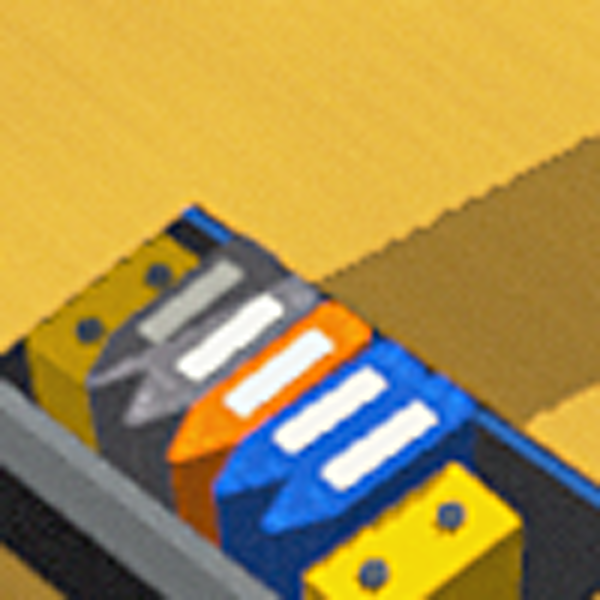

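View pics/to.png

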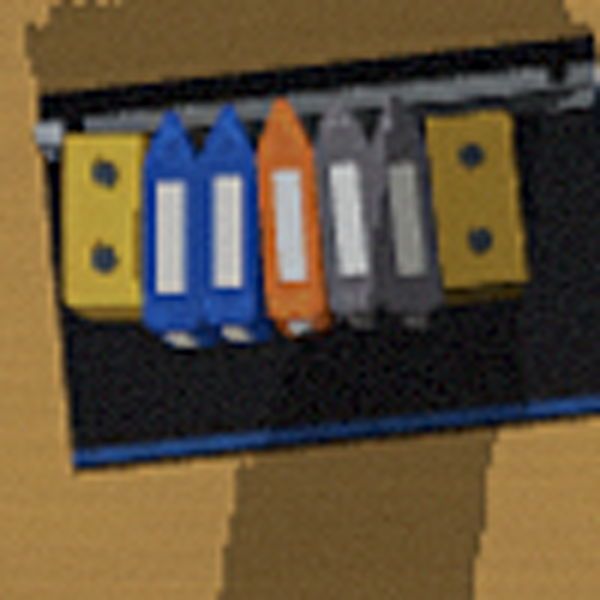

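All five stand upright in line: orange nose at (280,100) in the top view, blues at (172,112) and (230,105), greys at (340,97) and (395,97). I'll check the nose against the bar's front face numerically.

```bash
python3 - <<'E'
from om import *
for n,f in(('top','tf.npz'),('scene','sf.npz'),('top_start','top0.npz')):
    d=np.load(f);C,W=d['c'],d['W'];h=cv2.cvtColor(C,cv2.COLOR_RGB2HSV).astype(int)
    u=W[...,:2]@U;v=W[...,:2]@V;z=W[...,2]
    b=(abs(z-.058)<.003)&(u>.68)&(u<.74)&(v>-.14)&(v<.13)
    for lo in np.arange(-.12,.13,.04):
        s=b&(v>lo)&(v<lo+.04)
        if s.sum()>5: print(n,'bar v%.2f'%lo,s.sum(),np.round(np.percentile(u[s],[2,50,98]),4))
    o=(z>.085)&(z<.105)
    for k,a,bb in(('grey2',-.053-.013,-.053+.013),('grey1',-.0395,-.0165),('orange',-.0125,.0095),('blue1',.014,.036),('blue2',.04,.062)):
        s=o&(v>a)&(v<bb)&(u>.56)&(u<.74)
        p=u[s]; print(n,k,s.sum(),'u',np.round(np.percentile(p,[0.5,99.5]),4),'z med',np.round(np.median(z[s]),4))
E
```

```text
top bar v-0.12 43 [0.7026 0.7069 0.7119]
top bar v-0.08 39 [0.7024 0.7079 0.712 ]
top bar v-0.04 31 [0.7025 0.7082 0.7122]
top bar v0.00 35 [0.7027 0.7079 0.7121]
top bar v0.04 38 [0.6992 0.7084 0.7124]
top bar v0.08 29 [0.7041 0.7075 0.712 ]
top grey2 314 u [0.6    0.6981] z med 0.098
top grey1 284 u [0.6027 0.7001] z med 0.0979
top orange 274 u [0.6026 0.7001] z med 0.0981
top blue1 265 u [0.6028 0.6996] z med 0.0981
top blue2 269 u [0.6026 0.7   ] z med 0.0981
scene bar v-0.12 58 [0.6924 0.7087 0.7148]
scene bar v-0.08 59 [0.6936 0.7098 0.7151]
scene bar v-0.04 67 [0.6942 0.7096 0.7153]
scene bar v0.00 78 [0.6944 0.709  0.7151]
scene bar v0.04 73 [0.6981 0.7093 0.7154]
scene bar v0.08 76 [0.6851 0.7086 0.7153]
scene grey2 321 u [0.6032 0.7023] z med 0.097
scene grey1 305 u [0.6052 0.7045] z med 0.0971
scene orange 298 u [0.6054 0.7041] z med 0.0971
scene blue1 306 u [0.6064 0.7048] z med 0.0971
scene blue2 324 u [0.6055 0.7046] z med 0.097
top_start bar v-0.12 44 [0.7023 0.7065 0.7118]
top_start bar v-0.08 40 [0.7023 0.7076 0.712 ]
top_start bar v-0.04 41 [0.7025 0.7072 0.7124]
top_start bar v0.00 35 [0.7027 0.7073 0.7116]
top_start bar v0.04 42 [0.7023 0.7075 0.7123]
top_start bar v0.08 32 [0.7028 0.7066 0.712 ]
top_start grey2 315 u [0.5998 0.6965] z med 0.0979
top_start grey1 286 u [0.6003 0.6987] z med 0.0979
top_start orange 148 u [0.6008 0.6977] z med 0.0978
top_start blue1 261 u [0.6008 0.6959] z med 0.0978
top_start blue2 117 u [0.601  0.6927] z med 0.0979
```

Orange, grey1 and both blues share the same nose depth (0.700, pixel-limited), at the bar face (about 0.702) and level at z = 0.098. This agrees with the rigid stop I felt. Handing in.

```bash
python3 - <<'E'
from station import hand_in,get_obs
print(get_obs()['t'],get_obs()['contact_force']);print(hand_in())
E
```

```text
46.3 [-0.39887516  0.0155002   1.01734756]
the job is handed in; nothing more can be done
None
```

I put the orange cassette between the blue and grey pairs, pushed it home against the back stop, let go of it and handed the job in at 46.3 s. No verdict was reported.

**How it went:** The loose end block was on the blue (+y) side. I first pushed from the spine with the fingers turned narrow. The hand slipped to the grey side, which skewed the cassette and the blue pair by about 16°. I regripped the cassette, squared the blue pair by pressing on the loose block (about 6 N), and pushed again with a wider contact. I then pressed on the spine with the fingertips alone. It held at 6–10 N without moving.

**Last checks:**
- **Depth:** The orange nose is at 0.700 m and the bar face at about 0.702 m. That is within roughly 2 mm, which is as fine as the pictures allow.
- **Angle and height:** The cassette is about 0–2° off square to the rack. All five cassettes are upright with their tops at z = 0.098 m.
- **Row:** The noses line up to within 2 mm.
- **Robot:** The hand is clear of everything, and the wrist force reads about zero.

**What was not ideal:**
- The finger knuckles once hit the spine tops with a wrist reading of 32 N. This is below the 40 N limit, but I could not see how it was shared between the cassettes.
- The inner grey and both blue cassettes were nudged 1–4 mm toward the stop.
- The blue pair and the loose block stand about 5° off square.
- I did not re-measure the spool, jar and scraper at the end. The arm never came near the spool or jar. It passed over the scraper's area with the fingertips more than 0.2 m up.

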